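Mount the plaster busts on their plinths

TASK

Mount the four plaster busts for display: stand each one upright in the middle of the wooden plinth that matches its foot, round foot on round plinth and square foot on square plinth, the larger bust of each pair on the larger plinth, with the square feet squared up to the edges of their plinths. Plaster chips easily, so set each bust down gently without dropping it or knocking any over, and leave the plaster urn and the column where they are.

Things in the scene. Friction and masses are not known exactly. Their poses are not given: they have to be found in the camera images.
- bust_round_large: The large white plaster bust (head and shoulders) with a round disc 66 mm across as foot. 134 mm tall, 300 g. Grip from above on the cap of hair: upright round band 50 mm wide, 100 to 124 mm up, low dome above; face below it 42 mm wide, shoulders 52 mm (36 to 61 mm up). Loose, upright. Origin: centre of the underside; z up, face to -x.
- bust_square_large: The large white plaster bust (head and shoulders) with a square slab 62 x 62 mm as foot. 134 mm tall, 300 g. Grip from above on the cap of hair: upright round band 50 mm wide, 100 to 124 mm up, low dome above; face below it 42 mm wide, shoulders 52 mm (36 to 61 mm up). Loose, upright. Origin: centre of the underside; z up, face to -x. Foot edges along x, y.
- bust_round_small: The small white plaster bust (head and shoulders) with a round disc 46 mm across as foot. 91 mm tall, 120 g. Grip from above on the cap of hair: upright round band 34 mm wide, 68 to 83 mm up, low dome above; face below it 29 mm wide, shoulders 36 mm (25 to 41 mm up). Loose, upright. Origin: centre of the underside; z up, face to -x.
- bust_square_small: The small white plaster bust (head and shoulders) with a square slab 44 x 44 mm as foot. 91 mm tall, 120 g. Grip from above on the cap of hair: upright round band 34 mm wide, 68 to 83 mm up, low dome above; face below it 29 mm wide, shoulders 36 mm (25 to 41 mm up). Loose, upright. Origin: centre of the underside; z up, face to -x. Foot edges along x, y.
- plinth_round_large: The large round dark wooden plinth, empty at the start: flat top round, 86 mm across, 40 mm high. Fixed to the table. Origin: centre of its underside; z up.
- plinth_square_large: The large square dark wooden plinth, empty at the start: flat top square, 82 x 82 mm, edges along its x and y, 40 mm high. Fixed to the table. Origin: centre of its underside; z up.
- plinth_round_small: The small round dark wooden plinth, empty at the start: flat top round, 66 mm across, 30 mm high. Fixed to the table. Origin: centre of its underside; z up.
- plinth_square_small: The small square dark wooden plinth, empty at the start: flat top square, 64 x 64 mm, edges along its x and y, 30 mm high. Fixed to the table. Origin: centre of its underside; z up.
- urn: White plaster urn, not a bust: turned vase shape on a round foot, 62 mm at its widest, 104 mm tall. Loose; to be left alone. Origin: centre of its underside; z up.
- column: White plaster fluted column, not a bust: 108 mm tall, square base 50 mm and square capital. Loose; to be left alone. Origin: centre of its underside; z up.
Not all that is in view belongs to the job. What is shaped like the plinth_square_small but blue, pink or yellow is not meant.

How it is judged:
By the outcome, as a careful person would: the job done as asked, in the order asked, and still so for the second after the job is handed in, with the robot touching nothing.
It also fails if it takes over 118 s, if anything falls off the work surface, if the arm or the gripper's body presses on something with over 40 N, if the wrist force passes 120 N, or if a joint passes its speed limit or range.

ROBOT

A 6-joint arm with a two-finger parallel gripper is mounted at the origin on the work surface. World frame = base frame: x ahead of the robot, y to its left, z up, the work surface at z = 0. Lengths are in mm, angles in rad, forces in N, time in s.
With the tool pointing down it reaches from about 325 to 900 mm from the base axis. Payload 3.5 kg.
Tool frame: the origin (TCP) lies between the finger pads; the fingertips stand 14 mm ahead of it and the grasp point (between the pads) lies 5 mm behind it; z points along the fingers, y is the line along which they close (so a half turn about z gives the same grasp; the last joint's range is limited). The gripper opens to 85 mm and grips with 20 to 120 N. Pads are 22 mm wide; open, the fingers measure 114 mm over their backs; the gripper's body (76 mm by 85 mm) begins 54 mm behind the grasp point. The pads swing forward as they close: fully open they stand 13 mm farther back than shut.
Start: joints at [1.191, 0.276, -0.026, 1.268, 0, 1.467], TCP at [170.806, 601.205, 245.313] pointing down, gripper open.
Joint ranges: [-3.12, 3.12], [-0.85, 1.88], [-1.08, 1.24], [-1.95, 2.15], [-1.57, 1.53], [-3.14, 3.14]. Speed limits (rad/s): [2.57, 2.57, 3.14, 3.14, 3.14, 3.14].

INTERFACE

Orientations are given as [roll, pitch, yaw] about the fixed x, y, z axes, in that order (R = Rz(yaw) Ry(pitch) Rx(roll)).
In Python, from rig import r, cams gives the robot as it stands.
- The arm moves only by the tool send_rows, never from a script. Its argument "steps" is a list of rows, each an object of numbers: "tx", "ty", "tz": the shift along the tool's x, y, z in cm; "rx", "ry", "rz": the turn, a rotation vector about the tool's x, y, z in rad. In form: [{"tx": .., "ty": .., "tz": .., "rx": .., "ry": .., "rz": ..}, ...]. A call has 1 to 5 rows; each row is the pose to reach, as a shift and turn from the pose commanded when the call began, along the tool's axes at that moment; what a row does not reach only later rows make up. A row lasts 1/12 s, in which the tool goes at most 41.7 mm and 7.16 degrees, less where a joint would pass 70% of its speed; a pose out of reach is approached as far as the arm can. A call with a gripper value outside its range is refused whole. "fingers" is the finger opening in cm, from 0 to 8.54, set as the call begins (left out, the last holds). The fingers move at their own pace and stop on an object; "force" is the grip in N (left out, the last holds). Time passes only in rows, so rows that repeat a pose let the fingers close. It gives the time, the measured TCP pose, the force, the opening and the grip force at its end, in the units of the state.
- r.state(): the state, without advancing time (a new reading comes with each control period).
- cams.capture(name): name is "scene" or "top" or "wrist"; returns (picture, depth): 384x512x3 uint8, red, green, blue; 384x512 float32, mm along the optical axis (not along the pixel's ray), 0 where there is no reading.
- cams.get_calibration(name): a dict with "fx", "fy", "cx", "cy" (pixels), "k1" (the pictures are not rectified: a ray, as slopes to the right and down, at radius r is drawn at 1 + k1 r^2 times it, then the intrinsics apply), "pose" (4x4, takes a point from camera to world coordinates). Camera axes: x right, y down, z forward; pixel columns grow to the right and rows downward; lengths in mm; the calibration is good to about 2 mm. A picture is of the moment at which its call begins: read the wrist's pose just before it. get_calibration takes no time and is no camera call; for the wrist camera it gives the pose at the moment of the call.
- r.hand_in(): hands the job in; it is judged then, once.
The state is a dict: "clock": time; "q": joint angles; "qd": joint speeds; "tau": joint torques, N m; "eef_pos": TCP position; "ee_rot": TCP orientation; "ft_force": force on the tool from outside, world axes, zero at the start; "moment": the same for the moment, N m; "opening": opening from 0.0 (shut) to 1.0 (fully open); "grip_force": force on a finger pad.
Only numpy, scipy, OpenCV 4.12 (cv2) and the standard library are available. Lean on these libraries where they do the work, as an engineer would, in place of code of your own. Each camera call takes 0.05 s, during which the arm holds its last target. There are 200 camera calls.

## Working session

There is one attempt and no reset: what is moved stays moved. The work goes in short steps, Python scripts to look and compute and a tool call to move; the robot and the scene stay as the last step left them, time stands still between calls to the robot, and variables do not carry over. Pictures are saved under pics/ and viewed, at most 14 in all, crops included, and the job is handed in when it is done.

Besides the shell and the picture viewer there is one more tool, called in YAML: its name, and indented under it one key for each argument. send_rows: Moves the arm, as the interface text tells. Its arguments: {"type":"object","properties":{"steps":{"type":"array"},"fingers":{"type":"number"},"force":{"type":"number"}},"required":["steps"]}

```bash
mkdir -p pics; ls; python3 - <<'E'
from rig import r,cams
import cv2,numpy as np
for n in("scene","top"):
    p,d=cams.capture(n); np.savez(f"{n}0.npz",p=p,d=d); cv2.imwrite(f"pics/{n}0.png",cv2.resize(p[:,:,::-1],(800,600)))
    print(n,cams.get_calibration(n))
print(r.state())
E
```

```text
pics
scene {'fx': 473.41232704292634, 'fy': 473.41232704292634, 'cx': 246.1232495599642, 'cy': 187.01161530757696, 'k1': -0.13235099963624314, 'pose': array([[-1.80470120e-01,  7.97780136e-01, -5.75306345e-01,
         1.22698981e+03],
       [ 9.83579814e-01,  1.47053313e-01, -1.04623484e-01,
         1.38547862e+02],
       [ 1.13416678e-03, -5.84741121e-01, -8.11219166e-01,
         1.14489480e+03],
       [ 0.00000000e+00,  0.00000000e+00,  0.00000000e+00,
         1.00000000e+00]])}
top {'fx': 420.86808338989437, 'fy': 420.86808338989437, 'cx': 253.5408296380708, 'cy': 189.89119067341315, 'k1': -0.016884618041153772, 'pose': array([[ 1.44963747e-02, -9.98077122e-01,  6.02653622e-02,
         3.53738631e+02],
       [-9.99892794e-01, -1.45943290e-02, -1.18551086e-03,
         1.34363469e+01],
       [ 2.06276379e-03, -6.02417158e-02, -9.98181687e-01,
         1.08603840e+03],
       [ 0.00000000e+00,  0.00000000e+00,  0.00000000e+00,
         1.00000000e+00]])}
{'clock': 0.1, 'q': array([ 1.19057634e+00,  2.77103231e-01, -2.78017582e-02,  1.26798639e+00,
        1.22027996e-05,  1.46740394e+00]), 'qd': array([ 0.00129064, -0.00156845,  0.00431917,  0.00021338,  0.00141908,
       -0.00059266]), 'tau': array([-5.64639540e-04, -4.46709716e+01,  2.96128285e+01,  8.48207215e-03,
       -1.39545400e-04,  1.63152589e-05]), 'eef_pos': array([170.55630961, 600.5502712 , 244.21540124]), 'ee_rot': array([-3.13951005e+00, -2.28363796e-04,  2.86476480e+00]), 'ft_force': array([ 0.0207086 , -0.37532703, -0.48396918]), 'moment': array([ 0.01425232, -0.00895693,  0.00579266]), 'grip_force': 0.0, 'opening': 1.0010036342268422}
```

View pics/scene0.png

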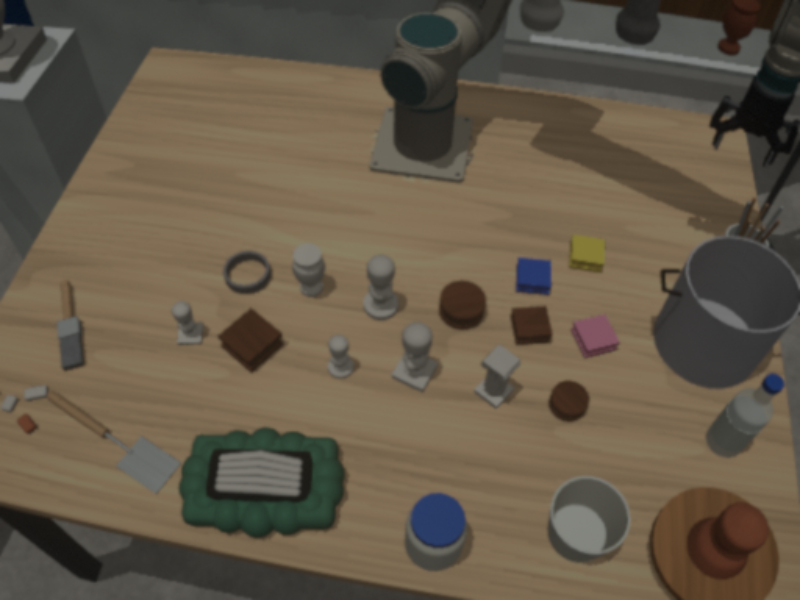

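View pics/top0.png

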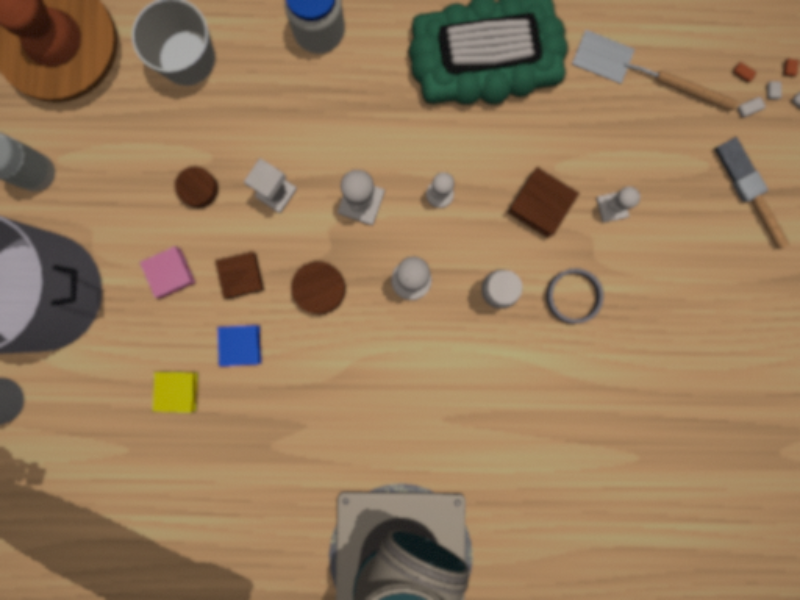

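```bash
cat > h.py <<'E'
import numpy as np,cv2
def cloud(p,d,c):
    K=np.array([[c["fx"],0,c["cx"]],[0,c["fy"],c["cy"]],[0,0,1]])
    v,u=np.mgrid[:d.shape[0],:d.shape[1]]
    s=cv2.undistortPoints(np.stack([u,v],-1).reshape(-1,1,2).astype(float),K,np.array([c["k1"],0,0,0])).reshape(*d.shape,2)
    X=np.dstack([s*d[...,None],d])
    return X@c["pose"][:3,:3].T+c["pose"][:3,3]
def masks(p,W):
    hsv=cv2.cvtColor(p,cv2.COLOR_RGB2HSV).astype(int); H,S,V=hsv[...,0],hsv[...,1],hsv[...,2]
    return (S<55)&(V>60), (V<110)&((H<18)|(H>165))&(S>80)
E
cat > m.py <<'E'
from rig import cams
from h import *
import sys
P={n:np.load(n+"0.npz") for n in("top","scene")}
C={n:(P[n]["p"],cloud(P[n]["p"],P[n]["d"],cams.get_calibration(n))) for n in P}
p,W=C["top"]
things=dict(prs=(196,187),psl=(543,202),pss=(240,275),prl=(318,288),bsl=(358,195),brs=(440,190),bss=(618,203),brl=(411,278),urn=(502,289),col=(268,183))
hs=dict(prs=30,psl=40,pss=30,prl=40,bsl=134,brs=91,bss=91,brl=134,urn=104,col=108)
for k,(u,v) in things.items():
    u,v=int(u/1.5625),int(v/1.5625); g=W[v,u]; h=hs[k]
    out=[k,g.round(0)]
    for n in C:
        q,Z=C[n]; m=np.hypot(Z[...,0]-g[0],Z[...,1]-g[1])<75
        t=m&(Z[...,2]>(0.75*h if k[0]!='p' else h-8))&(Z[...,2]<h+10)&(np.hypot(Z[...,0]-g[0],Z[...,1]-g[1])<62)
        X=Z[t][:,:2].astype(np.float32)
        if len(X)<5: continue
        if k[0]=='p': (c,s,a)=cv2.minAreaRect(X); out+=[n,len(X),np.round(c,1),np.round(s,1),round(a,1),'zmed',round(float(np.median(Z[t][:,2])),1)]
        else:
            (c,rad)=cv2.minEnclosingCircle(X); out+=[n,len(X),np.round(c,1),round(rad,1),'zmax',round(float(Z[t][:,2].max()),1)]
            f=m&(Z[...,2]>5)&(Z[...,2]<0.25*h); F=Z[f].astype(np.float32)
            if len(F)>10:
                c,s,a=cv2.minAreaRect(F[:,:2]); out+=['foot',len(F),np.round(c,1),np.round(s,1),round(a,1),np.percentile(F[:,2],[20,50,80]).round(1)]
    print(*out)
E
python3 m.py
```

```text
prs [594. 342.  28.] top 536 [593.3 344.5] [65.6 64.1] 71.3 zmed 30.7 scene 437 [596.4 344.9] [66.2 64.2] 15.9 zmed 30.3
psl [ 574. -221.   38.] top 1048 [ 576.  -224.5] [83.4 81.5] 58.6 zmed 40.5 scene 809 [ 576.3 -224.5] [86.5 84.5] 58.8 zmed 41.4
pss [449. 265.  32.] top 663 [451.5 269.6] [64.7 65.2] 14.4 zmed 30.5 scene 479 [450.1 268.9] [68.1 67.1] 13.3 zmed 31.5
prl [430. 138.  41.] top 931 [432.4 138.7] [84.4 84.7] 63.5 zmed 40.5 scene 573 [431.6 139.2] [81.  85.8] 73.1 zmed 40.7Traceback (most recent call last):
  File "m.py", line 22, in <module>
    c,s,a=cv2.minAreaRect(F[:,:2]); out+=['foot',len(F),np.round(c,1),np.round(s,1),round(a,1),np.percentile(F[:,2],[20,50,80]).round(1)]
          ~~~~~~~~~~~~~~~^^^^^^^^^
cv2.error: OpenCV(4.12.0) /io/opencv/modules/imgproc/src/convhull.cpp:143: error: (-215:Assertion failed) total >= 0 && (depth == CV_32F || depth == CV_32S) in function 'convexHull'
```

```bash
sed -i 's/F\[:,:2\])/F[:,:2].copy())/' m.py; python3 m.py | tail -6
```

```text
bsl [561.  71. 135.] top 389 [577.2  73.3] 25.2 zmax 138.3 foot 320 [545.2  69.4] [109.7 133.6] 6.2 [11.7 14.1 15.8] scene 322 [578.6  75.6] 25.0 zmax 138.5 foot 438 [565.9  70.1] [141.2 130.1] 89.3 [ 6.4 14.7 17.9]
brs [581. -51.  89.] top 169 [592.7 -56.6] 16.9 zmax 96.9 foot 155 [585.  -44.1] [124.5 129.7] 11.8 [ 6.1  9.1 11.6] scene 146 [591.9 -55.2] 17.9 zmax 96.1 foot 274 [580.9 -49.8] [131.6 142.5] 17.7 [ 5.6  7.4 12.1]
bss [ 567. -328.   81.] top 179 [ 572.3 -344.3] 17.3 zmax 94.3 foot 197 [ 568.8 -325.9] [ 96.3 133.3] 89.5 [ 6.8  9.6 11.8] scene 140 [ 576.  -344.7] 17.9 zmax 96.6 foot 261 [ 569.9 -333.8] [140.8 129.8] 11.6 [ 5.9  9.2 12.7]
brl [441.  -9. 136.] top 373 [448.6 -11.3] 24.8 zmax 137.4 foot 200 [437.2 -10.9] [132.9 124. ] 52.9 [11.5 14.1 15.8] scene 292 [451.8 -10.2] 25.6 zmax 137.5 foot 283 [447.6 -11.6] [121.7 137.1] 11.0 [10.5 14.2 17.8]
urn [ 429. -146.  100.] top 450 [ 431.  -148.2] 28.0 zmax 109.1 foot 22 [ 433.1 -146.8] [136.8 129.1] 66.3 [5.2 5.7 6.2] scene 326 [ 433.5 -147.9] 29.3 zmax 108.8 foot 134 [ 431.6 -142.8] [124.3 144.5] 89.4 [ 6.4 10.7 14.9]
col [581. 209. 110.] top 383 [590.4 213.8] 31.5 zmax 114.8 foot 210 [570.2 197.6] [111.  136.1] 19.9 [ 6.5 11.8 14.2] scene 347 [592.6 214.4] 32.0 zmax 116.7 foot 272 [579.2 204.4] [135.5 124. ] 65.3 [ 6.  11.7 15. ]
```

```bash
python3 - <<'E'
import numpy as np,cv2
p=np.load("top0.npz")["p"][:,:,::-1]; cv2.imwrite("pics/crop.png",cv2.resize(p[95:215,100:420],(800,300),interpolation=cv2.INTER_CUBIC))
q=np.load("scene0.npz")["p"][:,:,::-1]; cv2.imwrite("pics/crop2.png",cv2.resize(q[140:280,90:410],(800,350),interpolation=cv2.INTER_CUBIC))
a=cv2.imread("pics/crop.png");b=cv2.imread("pics/crop2.png");x=np.vstack([a,b[:300]]);cv2.imwrite("pics/crops.png",np.clip(x*1.5,0,255).astype(np.uint8))
E
```

```text
(no output)
```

View pics/crops.png

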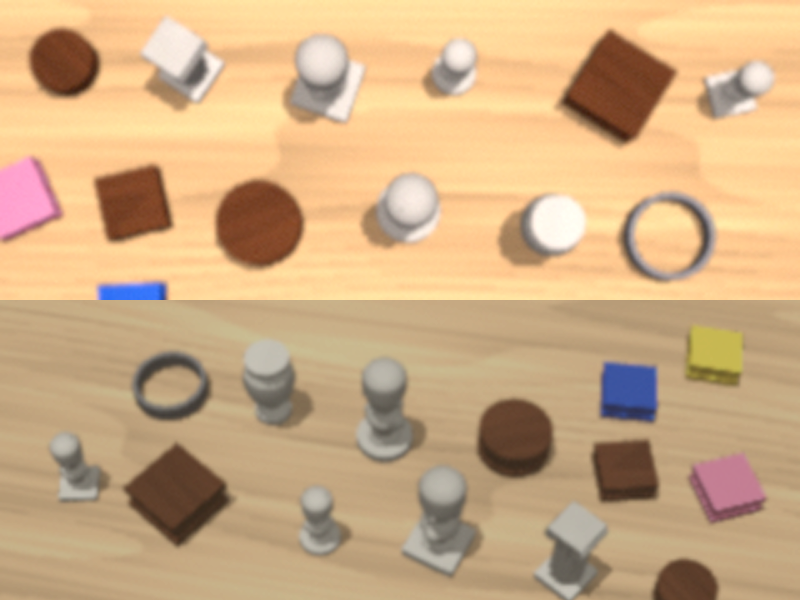

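```bash
cat > f.py <<'E'
from rig import cams
from h import *
heads=dict(bsl=(578,74.5,134,62),brs=(592.3,-56,91,46),bss=(574,-344.5,91,44),brl=(450,-10.8,134,66))
for k,(x,y,h,s) in heads.items():
    A=[]
    for n in("top","scene"):
        P=np.load(n+"0.npz"); Z=cloud(P["p"],P["d"],cams.get_calibration(n))
        w,_=masks(P["p"],Z); hsv=cv2.cvtColor(P["p"],cv2.COLOR_RGB2HSV)
        R=np.hypot(Z[...,0]-x,Z[...,1]-y)
        f=(Z[...,2]>5)&(Z[...,2]<0.19*h)&(R<52)&(hsv[...,1]<70)
        F=Z[f].astype(np.float32); A.append(F[:,:2])
        print(k,n,len(F),*[np.round(t,1) for t in cv2.minAreaRect(F[:,:2].copy())],'circ',*[np.round(t,1) for t in cv2.minEnclosingCircle(F[:,:2].copy())],'z',np.percentile(F[:,2],[10,50,90]).round(1),'floorz',np.median(Z[(R>55)&(R<62)][:,2]).round(1))
    F=np.vstack(A); print('  both',*[np.round(t,1) for t in cv2.minAreaRect(F)],*[np.round(t,1) for t in cv2.minEnclosingCircle(F)])
E
python3 f.py
```

```text
bsl top 282 [577.   73.5] [61.7 61.7] 71.9 circ [576.   73.2] 41.5 z [11.7 14.4 17.2] floorz 0.6
bsl scene 327 [576.7  74.8] [63.4 64.2] 71.1 circ [578.7  75.1] 41.7 z [11.1 16.  20.3] floorz 1.5
  both [576.9  74.7] [63.9 64.2] 71.9 [576.9  73.6] 42.5
brs top 113 [586.8 -55.7] [43.4 33.2] 73.5 circ [591.5 -56.7] 22.2 z [ 7.1 10.1 13.6] floorz 0.5
brs scene 126 [597.9 -54.3] [35.8 44.7] 14.9 circ [594.3 -55.8] 22.9 z [ 7.5 11.1 15.1] floorz 1.7
  both [593.1 -55.5] [45.1 44.5] 11.9 [593.5 -56.7] 23.6
bss top 162 [ 573.9 -344.8] [42.9 44.7] 13.1 circ [ 574.3 -345. ] 28.5 z [ 7.4 10.1 13. ] floorz 0.5
bss scene 144 [ 577.7 -344. ] [44.3 47.9] 22.3 circ [ 577.4 -344.2] 29.1 z [ 8.3 10.9 14.5] floorz 1.1
  both [ 576.2 -343.9] [47.7 45.5] 13.0 [ 576.2 -344.6] 29.8
brl top 173 [440.6  -9.5] [64.5 47.3] 77.2 circ [448.1 -11.1] 32.4 z [11.7 14.4 17. ] floorz 0.5
brl scene 241 [456.3  -9.7] [55.  62.9] 3.3 circ [450.9 -11.2] 34.0 z [10.9 14.7 20.3] floorz 0.6
  both [449.3 -10.6] [66.5 64. ] 45.8 [450.4 -10.7] 34.2
```

```bash
cat > go.py <<'E'
import sys
from rig import r
import numpy as np
from scipy.spatial.transform import Rotation as R
s=r.state(); T=R.from_euler('xyz',s["ee_rot"])
def go(x,y,z,yaw=None):
    d=T.inv().apply(np.array([x,y,z])-s["eef_pos"])/10
    rv=[0,0,0] if yaw is None else (T.inv()*R.from_euler('xyz',[np.pi,0,yaw])).as_rotvec()
    return np.round(d,2),np.round(rv,4)
print('t',round(s["clock"],2),'pos',s["eef_pos"].round(1),'rpy',s["ee_rot"].round(4),'ft',s["ft_force"].round(1),'op',round(s["opening"],3),'q6',s['q'][5].round(2))
for a in sys.argv[1:]: print(a,*go(*map(float,a.split(','))))
E
python3 go.py 592.5,-56,240,2.865 592.5,-56,69,2.865
```

```text
t 0.1 pos [170.6 600.6 244.2] rpy [-3.1395e+00 -2.0000e-04  2.8648e+00] ft [ 0.  -0.4 -0.5] op 1.001 q6 1.47
592.5,-56,240,2.865 [-58.53 -51.62   0.52] [-0.0021 -0.0002 -0.0002]
592.5,-56,69,2.865 [-58.54 -51.59  17.62] [-0.0021 -0.0002 -0.0002]
```

send_rows:
  steps:
    - {"tx":-2.9,"ty":-2.6}
    - {"tx":-5.8,"ty":-5.2}
    - {"tx":-8.7,"ty":-7.8}
    - {"tx":-11.6,"ty":-10.4}
    - {"tx":-14.5,"ty":-13.0}
  fingers: 8.54
  force: 45

```text
schema error: expected keys tx, ty, tz, rx, ry, rz
```

send_rows:
  steps:
    - {"tx":-2.9,"ty":-2.6}
    - {"tx":-5.8,"ty":-5.2}
    - {"tx":-8.7,"ty":-7.8}
    - {"tx":-11.6,"ty":-10.4}
    - {"tx":-14.5,"ty":-13.0}

```text
schema error: expected keys tx, ty, tz, rx, ry, rz
```

send_rows:
  steps:
    - {"tx":-2.9,"ty":-2.6}
    - {"tx":-5.8,"ty":-5.2}
    - {"tx":-8.7,"ty":-7.8}
    - {"tx":-11.6,"ty":-10.4}
    - {"tx":-14.5,"ty":-13.0}

```text
schema error: expected keys tx, ty, tz, rx, ry, rz
```

```bash
python3 go.py 592.5,-56,240,2.865
```

```text
t 0.1 pos [170.6 600.6 244.2] rpy [-3.1395e+00 -2.0000e-04  2.8648e+00] ft [ 0.  -0.4 -0.5] op 1.001 q6 1.47
592.5,-56,240,2.865 [-58.53 -51.62   0.52] [-0.0021 -0.0002 -0.0002]
```

send_rows:
  steps:
    - {"tx":-2.9,"ty":-2.6,"tz":0,"rx":0,"ry":0,"rz":0}
    - {"tx":-5.8,"ty":-5.2,"tz":0,"rx":0,"ry":0,"rz":0}
    - {"tx":-8.7,"ty":-7.8,"tz":0,"rx":0,"ry":0,"rz":0}
    - {"tx":-11.6,"ty":-10.4,"tz":0,"rx":0,"ry":0,"rz":0}
    - {"tx":-14.5,"ty":-13.0,"tz":0,"rx":0,"ry":0,"rz":0}
  fingers: 8.54
  force: 45

```text
clock: 0.52
eef_pos: [275.0, 434.7, 244.7]
ee_rot: [-3.141, -0.0, 2.866]
ft_force: [0.3, 0.7, -0.4]
opening: 0.998
grip_force: 0.0
```

send_rows:
  steps:
    - {"tx":-2.9,"ty":-2.6,"tz":0,"rx":0,"ry":0,"rz":0}
    - {"tx":-5.8,"ty":-5.2,"tz":0,"rx":0,"ry":0,"rz":0}
    - {"tx":-8.7,"ty":-7.8,"tz":0,"rx":0,"ry":0,"rz":0}
    - {"tx":-11.6,"ty":-10.4,"tz":0,"rx":0,"ry":0,"rz":0}
    - {"tx":-14.5,"ty":-13.0,"tz":0,"rx":0,"ry":0,"rz":0}

```text
clock: 0.93
eef_pos: [378.9, 270.0, 245.0]
ee_rot: [-3.141, -0.0, 2.865]
ft_force: [0.3, -0.0, -0.3]
opening: 1.001
grip_force: 0.0
```

send_rows:
  steps:
    - {"tx":-2.9,"ty":-2.6,"tz":0,"rx":0,"ry":0,"rz":0}
    - {"tx":-5.8,"ty":-5.2,"tz":0,"rx":0,"ry":0,"rz":0}
    - {"tx":-8.7,"ty":-7.8,"tz":0,"rx":0,"ry":0,"rz":0}
    - {"tx":-11.6,"ty":-10.4,"tz":0,"rx":0,"ry":0,"rz":0}
    - {"tx":-14.5,"ty":-13.0,"tz":0,"rx":0,"ry":0,"rz":0}

```text
clock: 1.35
eef_pos: [483.0, 105.3, 245.0]
ee_rot: [-3.142, -0.0, 2.865]
ft_force: [0.3, 0.4, -0.4]
opening: 1.002
grip_force: 0.0
```

```bash
python3 go.py 592.5,-56,240,2.865
```

```text
t 1.35 pos [483.  105.3 245. ] rpy [-3.1415e+00 -5.0000e-04  2.8646e+00] ft [ 0.3  0.4 -0.4] op 1.002 q6 0.36
592.5,-56,240,2.865 [-14.95 -12.52   0.49] [-0.0001 -0.0005 -0.0004]
```

send_rows:
  steps:
    - {"tx":-3.0,"ty":-2.5,"tz":0.1,"rx":0,"ry":0,"rz":0}
    - {"tx":-6.0,"ty":-5.0,"tz":0.2,"rx":0,"ry":0,"rz":0}
    - {"tx":-9.0,"ty":-7.5,"tz":0.3,"rx":0,"ry":0,"rz":0}
    - {"tx":-12.0,"ty":-10.0,"tz":0.4,"rx":0,"ry":0,"rz":0}
    - {"tx":-14.95,"ty":-12.5,"tz":0.5,"rx":0,"ry":0,"rz":0}

```text
clock: 1.77
eef_pos: [592.7, -55.8, 239.7]
ee_rot: [3.142, -0.001, 2.864]
ft_force: [1.1, 0.9, 0.3]
opening: 0.999
grip_force: 0.0
```

```bash
cat > w.py <<'E'
import sys
from rig import r,cams
from h import *
n=sys.argv[1]; c=cams.get_calibration("wrist"); p,d=cams.capture("wrist"); W=cloud(p,d,c)
cv2.imwrite(f"pics/{n}.png",p[:,:,::-1]); np.savez(n+".npz",p=p,W=W)
ok=d>0
for a in sys.argv[2:]:
    x,y,R0,z0,z1=map(float,a.split(','))
    t=ok&(np.hypot(W[...,0]-x,W[...,1]-y)<R0)&(W[...,2]>z0)&(W[...,2]<z1)
    X=W[t].astype(np.float32)
    if len(X)<5: print(a,len(X)); continue
    Y=X[:,:2].copy()
    print(a,len(X),'rect',*[np.round(q,1) for q in cv2.minAreaRect(Y)],'circ',*[np.round(q,1) for q in cv2.minEnclosingCircle(Y)],'z',np.percentile(X[:,2],[5,50,95]).round(1))
E
python3 w.py w1 592.5,-56,35,66,100 592.5,-56,40,5,14 577,74,60,100,140 577,74,60,6,20 ; python3 go.py 592.5,-56,69,2.865
```

```text
592.5,-56,35,66,100 1135 rect [592.4 -54.6] [32.9 32. ] 74.0 circ [592.9 -54.9] 16.9 z [75.9 88.5 91.3]
592.5,-56,40,5,14 558 rect [587.2 -52.9] [45.  32.8] 71.1 circ [592.6 -54.8] 22.7 z [ 7.8  9.5 11.2]
577,74,60,100,140 4228 rect [576.6  73.6] [47.2 48.4] 75.3 circ [577.   74.7] 24.9 z [108.3 130.1 134.1]
577,74,60,6,20 1804 rect [577.4  74.7] [61.5 61.8] 72.0 circ [577.  75.] 42.7 z [11.8 14.2 18.4]
t 1.82 pos [597.4 -61.7 239.3] rpy [-3.1378  0.0054  2.8598] ft [ 7.1 -4.1  0.4] op 1.005 q6 0.07
592.5,-56,69,2.865 [ 0.72  0.47 17.03] [-0.0038  0.0054 -0.0052]
```

View pics/w1.png

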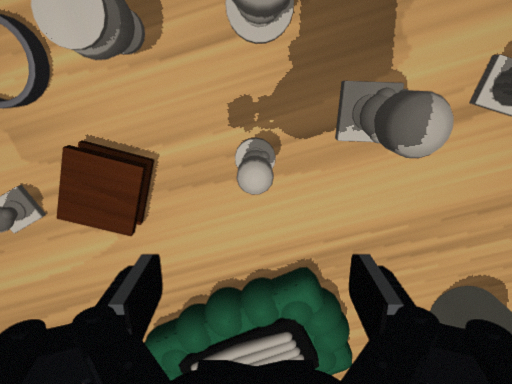

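send_rows:
  steps:
    - {"tx":0,"ty":0.08,"tz":2.5,"rx":0,"ry":0,"rz":0}
    - {"tx":0,"ty":0.08,"tz":5.5,"rx":0,"ry":0,"rz":0}
    - {"tx":0,"ty":0.08,"tz":8.5,"rx":0,"ry":0,"rz":0}
    - {"tx":0,"ty":0.08,"tz":10.5,"rx":0,"ry":0,"rz":0}
    - {"tx":0,"ty":0.08,"tz":11,"rx":0,"ry":0,"rz":0}

```text
clock: 2.23
eef_pos: [588.6, -52.4, 125.4]
ee_rot: [-3.141, -0.009, 2.865]
ft_force: [-1.3, -0.4, -0.2]
opening: 0.998
grip_force: 0.0
```

```bash
python3 go.py 592.6,-55.2,69,2.865
```

```text
t 2.23 pos [588.6 -52.4 125.4] rpy [-3.1409 -0.0091  2.8645] ft [-1.3 -0.4 -0.2] op 0.998 q6 0.08
592.6,-55.2,69,2.865 [-0.51 -0.16  5.63] [-0.0007 -0.0091 -0.0004]
```

send_rows:
  steps:
    - {"tx":0,"ty":0,"tz":0,"rx":0,"ry":0,"rz":0}
    - {"tx":0,"ty":0,"tz":1.0,"rx":0,"ry":0,"rz":0}
    - {"tx":0,"ty":0,"tz":2.5,"rx":0,"ry":0,"rz":0}
    - {"tx":0,"ty":0,"tz":3.5,"rx":0,"ry":0,"rz":0}
    - {"tx":0,"ty":0,"tz":4.0,"rx":0,"ry":0,"rz":0}

```text
clock: 2.65
eef_pos: [592.6, -53.1, 90.0]
ee_rot: [-3.142, 0.0, 2.865]
ft_force: [-0.8, 0.9, -0.3]
opening: 0.996
grip_force: 0.0
```

send_rows:
  steps:
    - {"tx":0,"ty":0,"tz":0.7,"rx":0,"ry":0,"rz":0}
    - {"tx":0,"ty":0,"tz":1.4,"rx":0,"ry":0,"rz":0}
    - {"tx":0,"ty":0,"tz":2.1,"rx":0,"ry":0,"rz":0}
    - {"tx":0,"ty":0,"tz":2.1,"rx":0,"ry":0,"rz":0}
    - {"tx":0,"ty":0,"tz":2.1,"rx":0,"ry":0,"rz":0}

```text
clock: 3.07
eef_pos: [592.2, -53.1, 68.9]
ee_rot: [-3.142, -0.001, 2.865]
ft_force: [0.8, 0.2, -0.9]
opening: 1.0
grip_force: 0.0
```

```bash
python3 go.py 592.6,-55.2,69,2.865
```

```text
t 3.07 pos [592.2 -53.1  68.9] rpy [-3.1415e+00 -9.0000e-04  2.8648e+00] ft [ 0.8  0.2 -0.9] op 1.0 q6 0.08
592.6,-55.2,69,2.865 [-0.1  -0.19 -0.01] [-0.0001 -0.0009 -0.0002]
```

send_rows:
  steps:
    - {"tx":0,"ty":-0.2,"tz":0,"rx":0,"ry":0,"rz":0}
    - {"tx":0,"ty":-0.2,"tz":0,"rx":0,"ry":0,"rz":0}

```text
clock: 3.23
eef_pos: [592.4, -55.4, 69.8]
ee_rot: [-3.141, 0.001, 2.865]
ft_force: [1.0, 1.1, -0.7]
opening: 1.0
grip_force: 0.0
```

send_rows:
  steps:
    - {"tx":0,"ty":0,"tz":0,"rx":0,"ry":0,"rz":0}
    - {"tx":0,"ty":0,"tz":0,"rx":0,"ry":0,"rz":0}
    - {"tx":0,"ty":0,"tz":0,"rx":0,"ry":0,"rz":0}
    - {"tx":0,"ty":0,"tz":0,"rx":0,"ry":0,"rz":0}
    - {"tx":0,"ty":0,"tz":0,"rx":0,"ry":0,"rz":0}
  fingers: 2.4
  force: 40

```text
clock: 3.65
eef_pos: [592.2, -55.2, 69.6]
ee_rot: [-3.141, 0.001, 2.865]
ft_force: [0.3, -0.1, -0.4]
opening: 0.382
grip_force: 39.6
```

send_rows:
  steps:
    - {"tx":0,"ty":0,"tz":0,"rx":0,"ry":0,"rz":0}
    - {"tx":0,"ty":0,"tz":0,"rx":0,"ry":0,"rz":0}
    - {"tx":0,"ty":0,"tz":0,"rx":0,"ry":0,"rz":0}
    - {"tx":0,"ty":0,"tz":0,"rx":0,"ry":0,"rz":0}

```text
clock: 3.98
eef_pos: [592.2, -55.2, 69.6]
ee_rot: [-3.141, 0.001, 2.865]
ft_force: [-0.0, -0.8, 2.9]
opening: 0.382
grip_force: 39.7
```

send_rows:
  steps:
    - {"tx":0,"ty":0,"tz":-0.5,"rx":0,"ry":0,"rz":0}
    - {"tx":0,"ty":0,"tz":-2,"rx":0,"ry":0,"rz":0}
    - {"tx":0,"ty":0,"tz":-4,"rx":0,"ry":0,"rz":0}
    - {"tx":0,"ty":0,"tz":-6.5,"rx":0,"ry":0,"rz":0}
    - {"tx":0,"ty":0,"tz":-9,"rx":0,"ry":0,"rz":0}

```text
clock: 4.4
eef_pos: [590.8, -54.7, 159.2]
ee_rot: [3.141, -0.003, 2.865]
ft_force: [0.3, 0.9, -1.1]
opening: 0.383
grip_force: 39.9
```

send_rows:
  steps:
    - {"tx":0,"ty":0,"tz":-2,"rx":0,"ry":0,"rz":0}
    - {"tx":0,"ty":0,"tz":-4,"rx":0,"ry":0,"rz":0}
    - {"tx":0,"ty":0,"tz":-5.2,"rx":0,"ry":0,"rz":0}
    - {"tx":0,"ty":0,"tz":-6,"rx":0,"ry":0,"rz":0}
    - {"tx":0,"ty":0,"tz":-6,"rx":0,"ry":0,"rz":0}

```text
clock: 4.82
eef_pos: [592.9, -55.2, 220.9]
ee_rot: [3.141, 0.003, 2.865]
ft_force: [-0.5, 0.1, -1.1]
opening: 0.385
grip_force: 39.9
```

```bash
python3 go.py 594,344.8,220,2.865
```

```text
t 4.82 pos [592.9 -55.2 220.9] rpy [3.1412e+00 2.6000e-03 2.8648e+00] ft [-0.5  0.1 -1.1] op 0.385 q6 0.08
594,344.8,220,2.865 [10.82 38.51  0.07] [ 0.0003  0.0026 -0.0002]
```

send_rows:
  steps:
    - {"tx":0.27,"ty":0.96,"tz":0,"rx":0,"ry":0,"rz":0}
    - {"tx":0.81,"ty":2.9,"tz":0,"rx":0,"ry":0,"rz":0}
    - {"tx":1.6,"ty":5.8,"tz":0,"rx":0,"ry":0,"rz":0}
    - {"tx":2.5,"ty":9.0,"tz":0,"rx":0,"ry":0,"rz":0}
    - {"tx":3.4,"ty":12.2,"tz":0,"rx":0,"ry":0,"rz":0}

```text
clock: 5.23
eef_pos: [591.1, 73.2, 217.1]
ee_rot: [-3.141, -0.004, 2.864]
ft_force: [0.6, -0.2, -0.6]
opening: 0.384
grip_force: 39.9
```

send_rows:
  steps:
    - {"tx":0.9,"ty":3.2,"tz":0,"rx":0,"ry":0,"rz":0}
    - {"tx":1.8,"ty":6.4,"tz":0,"rx":0,"ry":0,"rz":0}
    - {"tx":2.7,"ty":9.6,"tz":0,"rx":0,"ry":0,"rz":0}
    - {"tx":3.6,"ty":12.8,"tz":0,"rx":0,"ry":0,"rz":0}
    - {"tx":4.5,"ty":16.0,"tz":0,"rx":0,"ry":0,"rz":0}

```text
clock: 5.65
eef_pos: [591.2, 239.8, 216.9]
ee_rot: [-3.14, -0.004, 2.865]
ft_force: [0.3, -0.1, -1.3]
opening: 0.385
grip_force: 39.9
```

send_rows:
  steps:
    - {"tx":0.9,"ty":3.2,"tz":0,"rx":0,"ry":0,"rz":0}
    - {"tx":1.6,"ty":6.0,"tz":0,"rx":0,"ry":0,"rz":0}
    - {"tx":2.2,"ty":8.2,"tz":0,"rx":0,"ry":0,"rz":0}
    - {"tx":2.7,"ty":9.7,"tz":0,"rx":0,"ry":0,"rz":0}
    - {"tx":2.9,"ty":10.2,"tz":0,"rx":0,"ry":0,"rz":0}

```text
clock: 6.07
eef_pos: [591.5, 346.3, 217.2]
ee_rot: [-3.14, -0.003, 2.868]
ft_force: [-0.5, -0.6, -1.6]
opening: 0.389
grip_force: 40.0
```

```bash
python3 w.py w2 594,344.8,42,22,36; python3 go.py 594,344.8,101,2.865
```

```text
594,344.8,42,22,36 2601 rect [589.7 348.4] [65.4 53.1] 72.3 circ [595.5 346.7] 32.9 z [28.6 30.  31.2]
t 6.12 pos [591.6 345.8 217.5] rpy [-3.1404e+00 -2.4000e-03  2.8672e+00] ft [ 1.6  1.3 -1.9] op 0.379 q6 0.71
594,344.8,101,2.865 [-0.28 -0.02 11.65] [-0.0012 -0.0024  0.0022]
```

View pics/w2.png

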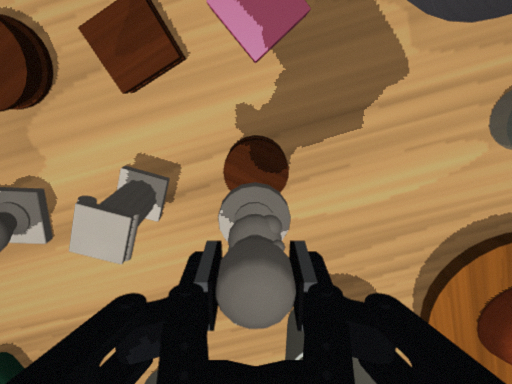

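send_rows:
  steps:
    - {"tx":-0.15,"ty":0.05,"tz":1,"rx":0,"ry":0,"rz":0}
    - {"tx":-0.33,"ty":0.09,"tz":3,"rx":0,"ry":0,"rz":0}
    - {"tx":-0.33,"ty":0.09,"tz":5.5,"rx":0,"ry":0,"rz":0}
    - {"tx":-0.33,"ty":0.09,"tz":7.5,"rx":0,"ry":0,"rz":0}
    - {"tx":-0.33,"ty":0.09,"tz":8.5,"rx":0,"ry":0,"rz":0}

```text
clock: 6.53
eef_pos: [594.5, 340.8, 130.1]
ee_rot: [-3.137, -0.005, 2.863]
ft_force: [-0.2, -1.0, -2.1]
opening: 0.384
grip_force: 40.0
```

send_rows:
  steps:
    - {"tx":0,"ty":0,"tz":0.5,"rx":0,"ry":0,"rz":0}
    - {"tx":0,"ty":0,"tz":1.0,"rx":0,"ry":0,"rz":0}
    - {"tx":0,"ty":0,"tz":1.5,"rx":0,"ry":0,"rz":0}
    - {"tx":0,"ty":0,"tz":1.9,"rx":0,"ry":0,"rz":0}
    - {"tx":0,"ty":0,"tz":2.0,"rx":0,"ry":0,"rz":0}

```text
clock: 6.95
eef_pos: [596.8, 343.8, 114.5]
ee_rot: [3.141, 0.001, 2.865]
ft_force: [0.6, -0.2, -1.1]
opening: 0.385
grip_force: 40.0
```

```bash
python3 go.py 595,345.8,99.6,2.865
```

```text
t 6.95 pos [596.8 343.8 114.5] rpy [3.1412e+00 6.0000e-04 2.8647e+00] ft [ 0.6 -0.2 -1.1] op 0.385 q6 0.71
595,345.8,99.6,2.865 [0.23 0.14 1.49] [ 0.0004  0.0006 -0.0003]
```

send_rows:
  steps:
    - {"tx":0.2,"ty":0.15,"tz":0.5,"rx":0,"ry":0,"rz":0}
    - {"tx":0.2,"ty":0.15,"tz":1.0,"rx":0,"ry":0,"rz":0}
    - {"tx":0.2,"ty":0.15,"tz":1.2,"rx":0,"ry":0,"rz":0}
    - {"tx":0.2,"ty":0.15,"tz":1.2,"rx":0,"ry":0,"rz":0}
    - {"tx":0.2,"ty":0.15,"tz":1.2,"rx":0,"ry":0,"rz":0}

```text
clock: 7.37
eef_pos: [594.8, 345.8, 102.1]
ee_rot: [-3.141, -0.0, 2.865]
ft_force: [-0.0, 0.5, -1.0]
opening: 0.385
grip_force: 40.0
```

```bash
python3 go.py 595,345.8,99.6,2.865
```

```text
t 7.37 pos [594.8 345.8 102.1] rpy [-3.1413e+00 -3.0000e-04  2.8650e+00] ft [-0.   0.5 -1. ] op 0.385 q6 0.71
595,345.8,99.6,2.865 [-0.02  0.01  0.25] [-0.0003 -0.0003 -0.    ]
```

send_rows:
  steps:
    - {"tx":0,"ty":0,"tz":0.05,"rx":0,"ry":0,"rz":0}
    - {"tx":0,"ty":0,"tz":0.1,"rx":0,"ry":0,"rz":0}
    - {"tx":0,"ty":0,"tz":0.15,"rx":0,"ry":0,"rz":0}
    - {"tx":0,"ty":0,"tz":0.2,"rx":0,"ry":0,"rz":0}
    - {"tx":0,"ty":0,"tz":0.2,"rx":0,"ry":0,"rz":0}

```text
clock: 7.78
eef_pos: [594.9, 345.8, 100.2]
ee_rot: [-3.142, -0.0, 2.865]
ft_force: [0.4, -0.2, -1.8]
opening: 0.385
grip_force: 40.0
```

send_rows:
  steps:
    - {"tx":0,"ty":0,"tz":0.03,"rx":0,"ry":0,"rz":0}
    - {"tx":0,"ty":0,"tz":0.06,"rx":0,"ry":0,"rz":0}
    - {"tx":0,"ty":0,"tz":0.06,"rx":0,"ry":0,"rz":0}

```text
clock: 8.03
eef_pos: [595.0, 345.8, 99.7]
ee_rot: [3.142, 0.0, 2.865]
ft_force: [0.0, 0.5, -1.1]
opening: 0.38
grip_force: 40.0
```

send_rows:
  steps:
    - {"tx":0,"ty":0,"tz":0.03,"rx":0,"ry":0,"rz":0}
    - {"tx":0,"ty":0,"tz":0.06,"rx":0,"ry":0,"rz":0}
    - {"tx":0,"ty":0,"tz":0.06,"rx":0,"ry":0,"rz":0}

```text
clock: 8.28
eef_pos: [595.2, 345.7, 99.7]
ee_rot: [3.141, 0.001, 2.865]
ft_force: [-0.8, -1.3, 1.5]
opening: 0.381
grip_force: 40.2
```

send_rows:
  steps:
    - {"tx":0,"ty":0,"tz":0.03,"rx":0,"ry":0,"rz":0}
    - {"tx":0,"ty":0,"tz":0.05,"rx":0,"ry":0,"rz":0}
    - {"tx":0,"ty":0,"tz":0.05,"rx":0,"ry":0,"rz":0}

```text
clock: 8.53
eef_pos: [595.3, 345.7, 99.6]
ee_rot: [3.141, 0.001, 2.865]
ft_force: [-0.7, -1.9, 5.7]
opening: 0.384
grip_force: 40.5
```

send_rows:
  steps:
    - {"tx":0,"ty":0,"tz":0,"rx":0,"ry":0,"rz":0}
    - {"tx":0,"ty":0,"tz":0,"rx":0,"ry":0,"rz":0}
    - {"tx":0,"ty":0,"tz":0,"rx":0,"ry":0,"rz":0}
    - {"tx":0,"ty":0,"tz":0,"rx":0,"ry":0,"rz":0}
    - {"tx":0,"ty":0,"tz":-0.3,"rx":0,"ry":0,"rz":0}
  fingers: 8.5

```text
clock: 8.95
eef_pos: [594.3, 345.5, 100.6]
ee_rot: [-3.14, -0.001, 2.865]
ft_force: [-0.0, -0.2, 0.3]
opening: 0.995
grip_force: 0.0
```

send_rows:
  steps:
    - {"tx":0,"ty":0,"tz":-1,"rx":0,"ry":0,"rz":0}
    - {"tx":0,"ty":0,"tz":-3,"rx":0,"ry":0,"rz":0}
    - {"tx":0,"ty":0,"tz":-6,"rx":0,"ry":0,"rz":0}
    - {"tx":0,"ty":0,"tz":-9,"rx":0,"ry":0,"rz":0}
    - {"tx":0,"ty":0,"tz":-12,"rx":0,"ry":0,"rz":0}

```text
clock: 9.37
eef_pos: [594.8, 345.7, 223.6]
ee_rot: [3.141, 0.0, 2.865]
ft_force: [1.3, 0.6, -0.0]
opening: 0.996
grip_force: 0.0
```

```bash
python3 w.py w3 595,346,42,22,32 595,346,30,96,125 595,346,35,34,42; python3 go.py 574.7,-344.5,235,2.865
```

```text
595,346,42,22,32 1302 rect [591.3 348. ] [65.4 56.2] 72.3 circ [595.6 346.7] 32.9 z [28.5 30.  31.2]
595,346,30,96,125 1579 rect [595.8 346. ] [33.3 32.7] 70.5 circ [596.2 345.8] 17.0 z [104.5 118.4 121.3]
595,346,35,34,42 721 rect [590.4 347.4] [44.7 33.5] 74.1 circ [596.  346.1] 22.7 z [37.9 39.5 40.9]
t 9.42 pos [598.3 347.4 231.8] rpy [3.1335 0.0093 2.8648] ft [1.7 0.6 5.3] op 0.995 q6 0.71
574.7,-344.5,235,2.865 [-16.64 -67.2   -0.7 ] [ 0.008   0.0093 -0.0001]
```

send_rows:
  steps:
    - {"tx":-0.5,"ty":-1.94,"tz":-0.5,"rx":0,"ry":0,"rz":0}
    - {"tx":-1.22,"ty":-4.85,"tz":-1,"rx":0,"ry":0,"rz":0}
    - {"tx":-2.2,"ty":-8.73,"tz":-1,"rx":0,"ry":0,"rz":0}
    - {"tx":-3.18,"ty":-12.6,"tz":-1,"rx":0,"ry":0,"rz":0}
    - {"tx":-4.17,"ty":-16.5,"tz":-1,"rx":0,"ry":0,"rz":0}

```text
clock: 9.83
eef_pos: [590.0, 174.5, 232.7]
ee_rot: [3.141, 0.002, 2.866]
ft_force: [1.2, -1.3, 0.5]
opening: 0.996
grip_force: 0.0
```

send_rows:
  steps:
    - {"tx":-0.98,"ty":-3.88,"tz":0,"rx":0,"ry":0,"rz":0}
    - {"tx":-1.96,"ty":-7.76,"tz":0,"rx":0,"ry":0,"rz":0}
    - {"tx":-2.94,"ty":-11.64,"tz":0,"rx":0,"ry":0,"rz":0}
    - {"tx":-3.92,"ty":-15.5,"tz":0,"rx":0,"ry":0,"rz":0}
    - {"tx":-4.9,"ty":-19.4,"tz":0,"rx":0,"ry":0,"rz":0}

```text
clock: 10.25
eef_pos: [584.0, -26.2, 232.7]
ee_rot: [3.141, 0.002, 2.865]
ft_force: [-0.2, -0.5, 0.2]
opening: 0.994
grip_force: 0.0
```

send_rows:
  steps:
    - {"tx":-0.98,"ty":-3.88,"tz":0,"rx":0,"ry":0,"rz":0}
    - {"tx":-1.96,"ty":-7.76,"tz":0,"rx":0,"ry":0,"rz":0}
    - {"tx":-2.94,"ty":-11.64,"tz":0,"rx":0,"ry":0,"rz":0}
    - {"tx":-3.92,"ty":-15.5,"tz":0,"rx":0,"ry":0,"rz":0}
    - {"tx":-4.9,"ty":-19.4,"tz":0,"rx":0,"ry":0,"rz":0}

```text
clock: 10.67
eef_pos: [578.1, -226.4, 232.7]
ee_rot: [-3.141, 0.002, 2.865]
ft_force: [-0.1, -0.2, 0.7]
opening: 0.99
grip_force: 0.0
```

send_rows:
  steps:
    - {"tx":-1.0,"ty":-3.8,"tz":0,"rx":0,"ry":0,"rz":0}
    - {"tx":-1.8,"ty":-7.2,"tz":0,"rx":0,"ry":0,"rz":0}
    - {"tx":-2.4,"ty":-9.6,"tz":0,"rx":0,"ry":0,"rz":0}
    - {"tx":-2.8,"ty":-11.1,"tz":0,"rx":0,"ry":0,"rz":0}
    - {"tx":-2.93,"ty":-11.6,"tz":0,"rx":0,"ry":0,"rz":0}

```text
clock: 11.08
eef_pos: [574.6, -346.5, 232.0]
ee_rot: [-3.141, 0.001, 2.862]
ft_force: [0.4, 0.2, 0.2]
opening: 1.002
grip_force: 0.0
```

send_rows:
  steps:
    - {"tx":0,"ty":0,"tz":0,"rx":0,"ry":0,"rz":0}
    - {"tx":0,"ty":0,"tz":0,"rx":0,"ry":0,"rz":0}
    - {"tx":0,"ty":0,"tz":0,"rx":0,"ry":0,"rz":0}

```text
clock: 11.33
eef_pos: [574.9, -342.1, 231.7]
ee_rot: [3.141, -0.0, 2.867]
ft_force: [-1.3, 0.2, -0.9]
opening: 0.997
grip_force: 0.0
```

```bash
python3 w.py w4 574.7,-344.5,35,66,100 574.7,-344.5,40,5,14 576,-224.5,62,33,46; python3 go.py 574.7,-344.5,69.5,2.865
```

```text
574.7,-344.5,35,66,100 1204 rect [ 575.6 -342.9] [33.5 33. ] 34.3 circ [ 575.9 -343. ] 17.1 z [75.5 88.4 91.2]
574.7,-344.5,40,5,14 787 rect [ 576.  -342.8] [44.2 44.1] 13.5 circ [ 575.7 -342.8] 30.2 z [ 7.9  9.6 11.3]
576,-224.5,62,33,46 7106 rect [ 577.4 -223.1] [82.3 81.9] 58.8 circ [ 577.3 -223.6] 56.9 z [38.9 40.2 41.4]
t 11.38 pos [ 574.9 -342.2  231.8] rpy [ 3.1411e+00 -3.0000e-04  2.8667e+00] ft [-0.6 -0.6  0.1] op 0.997 q6 -0.36
574.7,-344.5,69.5,2.865 [-0.05 -0.24 16.23] [ 0.0005 -0.0003  0.0017]
```

send_rows:
  steps:
    - {"tx":-0.1,"ty":-0.05,"tz":1.5,"rx":0,"ry":0,"rz":0}
    - {"tx":-0.1,"ty":-0.05,"tz":4,"rx":0,"ry":0,"rz":0}
    - {"tx":-0.1,"ty":-0.05,"tz":7,"rx":0,"ry":0,"rz":0}
    - {"tx":-0.1,"ty":-0.05,"tz":9,"rx":0,"ry":0,"rz":0}
    - {"tx":-0.1,"ty":-0.05,"tz":10,"rx":0,"ry":0,"rz":0}

```text
clock: 11.8
eef_pos: [573.9, -341.8, 128.2]
ee_rot: [3.139, -0.005, 2.867]
ft_force: [-0.5, 0.0, -0.3]
opening: 0.993
grip_force: 0.0
```

send_rows:
  steps:
    - {"tx":0,"ty":0,"tz":1.0,"rx":0,"ry":0,"rz":0}
    - {"tx":0,"ty":0,"tz":2.2,"rx":0,"ry":0,"rz":0}
    - {"tx":0,"ty":0,"tz":3.4,"rx":0,"ry":0,"rz":0}
    - {"tx":0,"ty":0,"tz":4.2,"rx":0,"ry":0,"rz":0}
    - {"tx":0,"ty":0,"tz":4.5,"rx":0,"ry":0,"rz":0}

```text
clock: 12.22
eef_pos: [575.0, -344.3, 85.3]
ee_rot: [3.141, -0.002, 2.865]
ft_force: [-0.3, 0.7, -0.8]
opening: 0.996
grip_force: 0.0
```

send_rows:
  steps:
    - {"tx":0,"ty":0,"tz":0.7,"rx":0,"ry":0,"rz":0}
    - {"tx":0,"ty":0,"tz":1.4,"rx":0,"ry":0,"rz":0}
    - {"tx":0,"ty":0,"tz":1.7,"rx":0,"ry":0,"rz":0}
    - {"tx":0,"ty":0,"tz":1.7,"rx":0,"ry":0,"rz":0}
    - {"tx":0,"ty":0,"tz":1.7,"rx":0,"ry":0,"rz":0}

```text
clock: 12.63
eef_pos: [575.5, -344.7, 69.5]
ee_rot: [3.142, -0.0, 2.865]
ft_force: [0.6, -0.6, -0.4]
opening: 0.996
grip_force: 0.0
```

```bash
python3 go.py 575.7,-343,69.5,2.865
```

```text
t 12.63 pos [ 575.5 -344.7   69.5] rpy [ 3.1415e+00 -1.0000e-04  2.8647e+00] ft [ 0.6 -0.6 -0.4] op 0.996 q6 -0.36
575.7,-343,69.5,2.865 [0.03 0.17 0.  ] [ 0.0001 -0.0001 -0.0003]
```

send_rows:
  steps:
    - {"tx":0.02,"ty":0.17,"tz":0,"rx":0,"ry":0,"rz":0}
    - {"tx":0.02,"ty":0.17,"tz":0,"rx":0,"ry":0,"rz":0}
    - {"tx":0.02,"ty":0.17,"tz":0,"rx":0,"ry":0,"rz":0}

```text
clock: 12.88
eef_pos: [576.1, -343.1, 70.1]
ee_rot: [-3.141, 0.001, 2.865]
ft_force: [0.4, 0.3, -0.9]
opening: 0.995
grip_force: 0.0
```

send_rows:
  steps:
    - {"tx":0,"ty":0,"tz":0,"rx":0,"ry":0,"rz":0}
    - {"tx":0,"ty":0,"tz":0,"rx":0,"ry":0,"rz":0}
    - {"tx":0,"ty":0,"tz":0,"rx":0,"ry":0,"rz":0}
    - {"tx":0,"ty":0,"tz":0,"rx":0,"ry":0,"rz":0}
    - {"tx":0,"ty":0,"tz":0,"rx":0,"ry":0,"rz":0}
  fingers: 2.4
  force: 40

```text
clock: 13.3
eef_pos: [575.9, -343.2, 69.8]
ee_rot: [-3.141, 0.0, 2.865]
ft_force: [-0.3, -0.8, 0.9]
opening: 0.381
grip_force: 39.6
```

send_rows:
  steps:
    - {"tx":0,"ty":0,"tz":0,"rx":0,"ry":0,"rz":0}
    - {"tx":0,"ty":0,"tz":-0.3,"rx":0,"ry":0,"rz":0}
    - {"tx":0,"ty":0,"tz":-1.2,"rx":0,"ry":0,"rz":0}
    - {"tx":0,"ty":0,"tz":-3,"rx":0,"ry":0,"rz":0}
    - {"tx":0,"ty":0,"tz":-5.5,"rx":0,"ry":0,"rz":0}

```text
clock: 13.72
eef_pos: [573.9, -341.6, 122.9]
ee_rot: [3.14, -0.005, 2.865]
ft_force: [-0.2, 0.4, -0.7]
opening: 0.384
grip_force: 39.8
```

send_rows:
  steps:
    - {"tx":0,"ty":0,"tz":-2.5,"rx":0,"ry":0,"rz":0}
    - {"tx":0,"ty":0,"tz":-5,"rx":0,"ry":0,"rz":0}
    - {"tx":0,"ty":0,"tz":-7.5,"rx":0,"ry":0,"rz":0}
    - {"tx":0,"ty":0,"tz":-9,"rx":0,"ry":0,"rz":0}
    - {"tx":0,"ty":0,"tz":-9.5,"rx":0,"ry":0,"rz":0}

```text
clock: 14.13
eef_pos: [577.4, -344.1, 224.2]
ee_rot: [-3.139, 0.006, 2.865]
ft_force: [0.6, -0.6, -1.4]
opening: 0.384
grip_force: 39.9
```

```bash
python3 go.py 452,270.5,220,2.865
```

```text
t 14.13 pos [ 577.4 -344.1  224.2] rpy [-3.1394  0.0062  2.8649] ft [ 0.6 -0.6 -1.4] op 0.384 q6 -0.36
452,270.5,220,2.865 [28.86 55.7   0.12] [-0.0022  0.0062 -0.0002]
```

send_rows:
  steps:
    - {"tx":0.55,"ty":1.07,"tz":0,"rx":0,"ry":0,"rz":0}
    - {"tx":1.65,"ty":3.2,"tz":0,"rx":0,"ry":0,"rz":0}
    - {"tx":3.2,"ty":6.2,"tz":0,"rx":0,"ry":0,"rz":0}
    - {"tx":4.85,"ty":9.4,"tz":0,"rx":0,"ry":0,"rz":0}
    - {"tx":6.5,"ty":12.6,"tz":0,"rx":0,"ry":0,"rz":0}

```text
clock: 14.55
eef_pos: [545.5, -201.5, 217.3]
ee_rot: [3.14, -0.004, 2.864]
ft_force: [0.7, 0.5, -1.3]
opening: 0.386
grip_force: 39.9
```

send_rows:
  steps:
    - {"tx":1.65,"ty":3.2,"tz":0,"rx":0,"ry":0,"rz":0}
    - {"tx":3.3,"ty":6.4,"tz":0,"rx":0,"ry":0,"rz":0}
    - {"tx":4.95,"ty":9.6,"tz":0,"rx":0,"ry":0,"rz":0}
    - {"tx":6.6,"ty":12.8,"tz":0,"rx":0,"ry":0,"rz":0}
    - {"tx":8.25,"ty":16.0,"tz":0,"rx":0,"ry":0,"rz":0}

```text
clock: 14.97
eef_pos: [509.3, -25.1, 217.6]
ee_rot: [3.142, -0.004, 2.865]
ft_force: [0.6, 0.4, -1.3]
opening: 0.382
grip_force: 39.9
```

send_rows:
  steps:
    - {"tx":1.65,"ty":3.2,"tz":0,"rx":0,"ry":0,"rz":0}
    - {"tx":3.3,"ty":6.4,"tz":0,"rx":0,"ry":0,"rz":0}
    - {"tx":4.95,"ty":9.6,"tz":0,"rx":0,"ry":0,"rz":0}
    - {"tx":6.6,"ty":12.8,"tz":0,"rx":0,"ry":0,"rz":0}
    - {"tx":8.25,"ty":16.0,"tz":0,"rx":0,"ry":0,"rz":0}

```text
clock: 15.38
eef_pos: [473.5, 150.6, 217.7]
ee_rot: [-3.14, -0.004, 2.865]
ft_force: [0.8, 1.1, -0.7]
opening: 0.385
grip_force: 39.9
```

send_rows:
  steps:
    - {"tx":1.6,"ty":3.1,"tz":0,"rx":0,"ry":0,"rz":0}
    - {"tx":3.1,"ty":6.0,"tz":0,"rx":0,"ry":0,"rz":0}
    - {"tx":4.4,"ty":8.5,"tz":0,"rx":0,"ry":0,"rz":0}
    - {"tx":5.3,"ty":10.3,"tz":0,"rx":0,"ry":0,"rz":0}
    - {"tx":5.7,"ty":11.0,"tz":0,"rx":0,"ry":0,"rz":0}

```text
clock: 15.8
eef_pos: [448.8, 272.4, 217.7]
ee_rot: [-3.14, -0.003, 2.868]
ft_force: [-0.0, 0.2, -1.6]
opening: 0.385
grip_force: 40.0
```

send_rows:
  steps:
    - {"tx":0,"ty":0,"tz":0,"rx":0,"ry":0,"rz":0}
    - {"tx":0,"ty":0,"tz":0,"rx":0,"ry":0,"rz":0}
    - {"tx":0,"ty":0,"tz":0,"rx":0,"ry":0,"rz":0}

```text
clock: 16.05
eef_pos: [451.1, 269.2, 218.9]
ee_rot: [-3.14, -0.001, 2.864]
ft_force: [-0.4, 0.3, -0.7]
opening: 0.381
grip_force: 40.0
```

```bash
python3 w.py w5 452,270.5,52,22,36 455,273,45,153,168 432,139,60,33,46; python3 go.py 452,270.5,101,2.865
```

```text
452,270.5,52,22,36 3144 rect [451.2 270.9] [64.  64.4] 14.3 circ [451.2 271.1] 44.7 z [28.7 30.  31.2]
455,273,45,153,168 2816 rect [451.1 269.1] [44.4 44.4] 13.4 circ [450.7 269.4] 30.2 z [156.7 159.  162.9]
432,139,60,33,46 5837 rect [431.8 141.2] [86.7 84.5] 75.3 circ [432.5 141.2] 43.5 z [38.5 39.9 41.1]
t 16.1 pos [451.4 269.1 219.1] rpy [-3.1405e+00 -7.0000e-04  2.8634e+00] ft [ 0.1  0.1 -1. ] op 0.384 q6 0.69
452,270.5,101,2.865 [-0.03  0.17 11.81] [-0.0011 -0.0007 -0.0016]
```

View pics/w5.png

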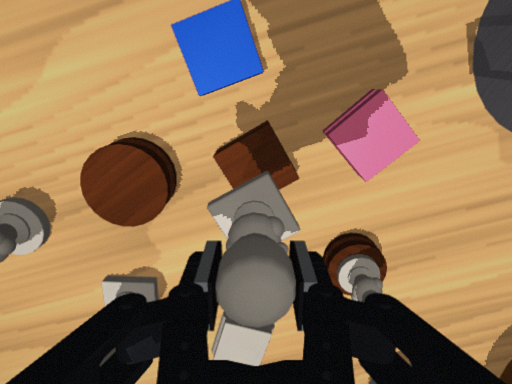

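send_rows:
  steps:
    - {"tx":0.03,"ty":0.15,"tz":1,"rx":0,"ry":0,"rz":-0.014}
    - {"tx":0.03,"ty":0.15,"tz":3,"rx":0,"ry":0,"rz":-0.014}
    - {"tx":0.03,"ty":0.15,"tz":5.5,"rx":0,"ry":0,"rz":-0.014}
    - {"tx":0.03,"ty":0.15,"tz":7.5,"rx":0,"ry":0,"rz":-0.014}
    - {"tx":0.03,"ty":0.15,"tz":8.5,"rx":0,"ry":0,"rz":-0.014}

```text
clock: 16.52
eef_pos: [450.0, 270.0, 131.3]
ee_rot: [-3.138, -0.004, 2.878]
ft_force: [-0.3, -0.3, -1.9]
opening: 0.388
grip_force: 40.0
```

send_rows:
  steps:
    - {"tx":0,"ty":0,"tz":0.5,"rx":0,"ry":0,"rz":0}
    - {"tx":0,"ty":0,"tz":1.1,"rx":0,"ry":0,"rz":0}
    - {"tx":0,"ty":0,"tz":1.7,"rx":0,"ry":0,"rz":0}
    - {"tx":0,"ty":0,"tz":2.2,"rx":0,"ry":0,"rz":0}
    - {"tx":0,"ty":0,"tz":2.5,"rx":0,"ry":0,"rz":0}

```text
clock: 16.93
eef_pos: [452.2, 271.9, 109.7]
ee_rot: [3.141, 0.001, 2.879]
ft_force: [0.8, -0.6, -0.8]
opening: 0.386
grip_force: 40.0
```

send_rows:
  steps:
    - {"tx":0,"ty":0,"tz":0.2,"rx":0,"ry":0,"rz":0}
    - {"tx":0,"ty":0,"tz":0.4,"rx":0,"ry":0,"rz":0}
    - {"tx":0,"ty":0,"tz":0.4,"rx":0,"ry":0,"rz":0}
    - {"tx":0,"ty":0,"tz":0.4,"rx":0,"ry":0,"rz":0}

```text
clock: 17.27
eef_pos: [451.9, 271.9, 105.8]
ee_rot: [3.141, 0.0, 2.879]
ft_force: [-0.3, 0.1, -1.7]
opening: 0.384
grip_force: 40.0
```

```bash
python3 go.py 451.3,270.8,99.8,2.879
```

```text
t 17.27 pos [451.9 271.9 105.8] rpy [3.1414e+00 3.0000e-04 2.8789e+00] ft [-0.3  0.1 -1.7] op 0.384 q6 0.68
451.3,270.8,99.8,2.879 [ 0.03 -0.12  0.6 ] [ 0.0002  0.0003 -0.0001]
```

send_rows:
  steps:
    - {"tx":0.03,"ty":-0.12,"tz":0.2,"rx":0,"ry":0,"rz":0}
    - {"tx":0.03,"ty":-0.12,"tz":0.35,"rx":0,"ry":0,"rz":0}
    - {"tx":0.03,"ty":-0.12,"tz":0.45,"rx":0,"ry":0,"rz":0}
    - {"tx":0.03,"ty":-0.12,"tz":0.5,"rx":0,"ry":0,"rz":0}
    - {"tx":0.03,"ty":-0.12,"tz":0.5,"rx":0,"ry":0,"rz":0}

```text
clock: 17.68
eef_pos: [451.0, 270.7, 100.4]
ee_rot: [-3.141, -0.0, 2.879]
ft_force: [0.5, -0.7, -1.0]
opening: 0.387
grip_force: 40.0
```

send_rows:
  steps:
    - {"tx":0,"ty":0,"tz":0.03,"rx":0,"ry":0,"rz":0}
    - {"tx":0,"ty":0,"tz":0.06,"rx":0,"ry":0,"rz":0}
    - {"tx":0,"ty":0,"tz":0.09,"rx":0,"ry":0,"rz":0}
    - {"tx":0,"ty":0,"tz":0.09,"rx":0,"ry":0,"rz":0}

```text
clock: 18.02
eef_pos: [451.3, 270.7, 99.8]
ee_rot: [3.142, 0.0, 2.879]
ft_force: [-0.5, 0.6, -1.4]
opening: 0.386
grip_force: 40.1
```

send_rows:
  steps:
    - {"tx":0,"ty":0,"tz":0.03,"rx":0,"ry":0,"rz":0}
    - {"tx":0,"ty":0,"tz":0.06,"rx":0,"ry":0,"rz":0}
    - {"tx":0,"ty":0,"tz":0.06,"rx":0,"ry":0,"rz":0}

```text
clock: 18.27
eef_pos: [451.5, 270.7, 99.8]
ee_rot: [3.142, 0.001, 2.879]
ft_force: [-1.1, -0.6, 5.2]
opening: 0.383
grip_force: 40.4
```

Seated (force sign turned). Release and lift, then on to the large square bust.

send_rows:
  steps:
    - {"tx":0,"ty":0,"tz":0,"rx":0,"ry":0,"rz":0}
    - {"tx":0,"ty":0,"tz":0,"rx":0,"ry":0,"rz":0}
    - {"tx":0,"ty":0,"tz":0,"rx":0,"ry":0,"rz":0}
    - {"tx":0,"ty":0,"tz":0,"rx":0,"ry":0,"rz":0}
    - {"tx":0,"ty":0,"tz":-0.3,"rx":0,"ry":0,"rz":0}
  fingers: 8.5

```text
clock: 18.68
eef_pos: [450.6, 270.5, 101.5]
ee_rot: [-3.141, -0.001, 2.879]
ft_force: [-0.3, 0.4, -0.4]
opening: 0.991
grip_force: 0.0
```

send_rows:
  steps:
    - {"tx":0,"ty":0,"tz":-1,"rx":0,"ry":0,"rz":0}
    - {"tx":0,"ty":0,"tz":-3,"rx":0,"ry":0,"rz":0}
    - {"tx":0,"ty":0,"tz":-6,"rx":0,"ry":0,"rz":0}
    - {"tx":0,"ty":0,"tz":-9,"rx":0,"ry":0,"rz":0}
    - {"tx":0,"ty":0,"tz":-12,"rx":0,"ry":0,"rz":0}

```text
clock: 19.1
eef_pos: [450.9, 270.6, 224.1]
ee_rot: [3.141, 0.0, 2.879]
ft_force: [0.4, 0.4, -0.6]
opening: 0.998
grip_force: 0.0
```

send_rows:
  steps:
    - {"tx":0,"ty":0,"tz":-1.5,"rx":0,"ry":0,"rz":0}
    - {"tx":0,"ty":0,"tz":-2,"rx":0,"ry":0,"rz":0}
    - {"tx":0,"ty":0,"tz":-2,"rx":0,"ry":0,"rz":0}
    - {"tx":0,"ty":0,"tz":-2,"rx":0,"ry":0,"rz":0}

```text
clock: 19.43
eef_pos: [450.8, 270.5, 241.7]
ee_rot: [-3.141, -0.0, 2.879]
ft_force: [0.1, 0.2, -1.0]
opening: 0.994
grip_force: 0.0
```

```bash
python3 w.py w6 451.3,270.8,52,25,33 451,271,34,35,43 451,271,34,96,126; python3 go.py 577,74.7,240,2.865
```

```text
451.3,270.8,52,25,33 1408 rect [451.3 271. ] [64.  64.2] 14.3 circ [450.7 271.3] 43.9 z [28.7 30.  31.3]
451,271,34,35,43 874 rect [451.7 271.1] [44.2 43.9] 14.5 circ [451.6 270.9] 30.1 z [38.  39.5 41.3]
451,271,34,96,126 1378 rect [451.  270.9] [32.9 32.8] 79.0 circ [451.5 270.9] 17.0 z [105.1 118.4 121.4]
t 19.48 pos [450.3 270.3 240.8] rpy [-3.1400e+00 -1.9000e-03  2.8788e+00] ft [ 0.4 -0.  -0.5] op 0.993 q6 0.68
577,74.7,240,2.865 [-17.32 -15.6    0.07] [-0.0016 -0.0019  0.0138]
```

send_rows:
  steps:
    - {"tx":-1.0,"ty":-0.9,"tz":0,"rx":0,"ry":0,"rz":0}
    - {"tx":-3.0,"ty":-2.7,"tz":0,"rx":0,"ry":0,"rz":0}
    - {"tx":-5.7,"ty":-5.1,"tz":0,"rx":0,"ry":0,"rz":0}
    - {"tx":-8.4,"ty":-7.5,"tz":0,"rx":0,"ry":0,"rz":0}
    - {"tx":-11.0,"ty":-10.0,"tz":0,"rx":0,"ry":0,"rz":0}

```text
clock: 19.9
eef_pos: [530.8, 144.3, 239.9]
ee_rot: [-3.14, -0.003, 2.88]
ft_force: [0.3, 0.2, -0.5]
opening: 0.998
grip_force: 0.0
```

send_rows:
  steps:
    - {"tx":-2.6,"ty":-2.3,"tz":0,"rx":0,"ry":0,"rz":0}
    - {"tx":-4.6,"ty":-4.1,"tz":0,"rx":0,"ry":0,"rz":0}
    - {"tx":-5.8,"ty":-5.2,"tz":0,"rx":0,"ry":0,"rz":0}
    - {"tx":-6.3,"ty":-5.6,"tz":0,"rx":0,"ry":0,"rz":0}
    - {"tx":-6.3,"ty":-5.6,"tz":0,"rx":0,"ry":0,"rz":0}

```text
clock: 20.32
eef_pos: [577.5, 74.4, 240.7]
ee_rot: [-3.141, -0.003, 2.877]
ft_force: [0.5, 1.5, 0.0]
opening: 0.994
grip_force: 0.0
```

send_rows:
  steps:
    - {"tx":0,"ty":0,"tz":1,"rx":0,"ry":0,"rz":0}
    - {"tx":0,"ty":0,"tz":3,"rx":0,"ry":0,"rz":0}
    - {"tx":0,"ty":0,"tz":5,"rx":0,"ry":0,"rz":0}
    - {"tx":0,"ty":0,"tz":6,"rx":0,"ry":0,"rz":0}
    - {"tx":0,"ty":0,"tz":6,"rx":0,"ry":0,"rz":0}

```text
clock: 20.73
eef_pos: [574.2, 76.4, 178.5]
ee_rot: [-3.14, -0.007, 2.881]
ft_force: [0.2, -0.1, -0.8]
opening: 0.993
grip_force: 0.0
```

```bash
python3 w.py w7 577,74.7,40,100,140 577,74.7,50,6,20; python3 go.py 577,74.7,105,2.879
```

```text
577,74.7,40,100,140 5275 rect [575.7  75.9] [49.1 46.5] 73.9 circ [577.1  75.6] 25.0 z [110.  130.2 134. ]
577,74.7,50,6,20 1967 rect [572.1  77.3] [62.1 51.2] 72.3 circ [572.3  76.9] 39.6 z [12.2 14.  15.7]
t 20.78 pos [575.6  76.3 180.3] rpy [-3.1406 -0.0041  2.8805] ft [ 0.4 -0.7  0.5] op 0.997 q6 0.28
577,74.7,105,2.879 [-0.21 -0.11  7.53] [-0.0009 -0.0041  0.0015]
```

send_rows:
  steps:
    - {"tx":0,"ty":0,"tz":0.5,"rx":0,"ry":0,"rz":0}
    - {"tx":0,"ty":0,"tz":1.5,"rx":0,"ry":0,"rz":0}
    - {"tx":0,"ty":0,"tz":2.7,"rx":0,"ry":0,"rz":0}
    - {"tx":0,"ty":0,"tz":3.5,"rx":0,"ry":0,"rz":0}
    - {"tx":0,"ty":0,"tz":3.7,"rx":0,"ry":0,"rz":0}

```text
clock: 21.2
eef_pos: [576.2, 75.0, 142.9]
ee_rot: [-3.141, -0.003, 2.879]
ft_force: [-0.3, -0.4, 0.0]
opening: 0.992
grip_force: 0.0
```

send_rows:
  steps:
    - {"tx":0,"ty":0,"tz":0.8,"rx":0,"ry":0,"rz":0}
    - {"tx":0,"ty":0,"tz":2.0,"rx":0,"ry":0,"rz":0}
    - {"tx":0,"ty":0,"tz":3.2,"rx":0,"ry":0,"rz":0}
    - {"tx":0,"ty":0,"tz":3.8,"rx":0,"ry":0,"rz":0}
    - {"tx":0,"ty":0,"tz":3.8,"rx":0,"ry":0,"rz":0}

```text
clock: 21.62
eef_pos: [575.8, 75.0, 104.6]
ee_rot: [-3.14, -0.004, 2.879]
ft_force: [0.3, -0.9, -0.2]
opening: 0.995
grip_force: 0.0
```

send_rows:
  steps:
    - {"tx":0,"ty":0,"tz":0,"rx":0,"ry":0,"rz":0}
    - {"tx":0,"ty":0,"tz":0,"rx":0,"ry":0,"rz":0}
    - {"tx":0,"ty":0,"tz":0,"rx":0,"ry":0,"rz":0}
    - {"tx":0,"ty":0,"tz":0,"rx":0,"ry":0,"rz":0}

```text
clock: 21.95
eef_pos: [578.3, 75.1, 107.9]
ee_rot: [3.141, 0.001, 2.879]
ft_force: [-0.4, 0.1, -0.4]
opening: 0.994
grip_force: 0.0
```

```bash
python3 go.py 577.1,75.4,105,2.879
```

```text
t 21.95 pos [578.3  75.1 107.9] rpy [3.1412e+00 1.4000e-03 2.8789e+00] ft [-0.4  0.1 -0.4] op 0.994 q6 0.28
577.1,75.4,105,2.879 [ 0.13 -0.01  0.29] [ 0.0004  0.0014 -0.0001]
```

Correct by about 1 mm, go down 2 mm, and grip.

send_rows:
  steps:
    - {"tx":0.1,"ty":0,"tz":0.2,"rx":0,"ry":0,"rz":0}
    - {"tx":0.1,"ty":0,"tz":0.2,"rx":0,"ry":0,"rz":0}
    - {"tx":0.1,"ty":0,"tz":0.2,"rx":0,"ry":0,"rz":0}
    - {"tx":0.1,"ty":0,"tz":0.2,"rx":0,"ry":0,"rz":0}

```text
clock: 22.28
eef_pos: [576.7, 75.4, 105.1]
ee_rot: [3.142, -0.0, 2.879]
ft_force: [0.3, 0.7, -0.4]
opening: 0.994
grip_force: 0.0
```

send_rows:
  steps:
    - {"tx":0,"ty":0,"tz":0,"rx":0,"ry":0,"rz":0}
    - {"tx":0,"ty":0,"tz":0,"rx":0,"ry":0,"rz":0}
    - {"tx":0,"ty":0,"tz":0,"rx":0,"ry":0,"rz":0}
    - {"tx":0,"ty":0,"tz":0,"rx":0,"ry":0,"rz":0}
    - {"tx":0,"ty":0,"tz":0,"rx":0,"ry":0,"rz":0}
  fingers: 4.0
  force: 55

```text
clock: 22.7
eef_pos: [577.1, 75.2, 105.5]
ee_rot: [-3.141, 0.001, 2.879]
ft_force: [-0.8, -0.6, 1.4]
opening: 0.568
grip_force: 57.2
```

send_rows:
  steps:
    - {"tx":0,"ty":0,"tz":0,"rx":0,"ry":0,"rz":0}
    - {"tx":0,"ty":0,"tz":-0.3,"rx":0,"ry":0,"rz":0}
    - {"tx":0,"ty":0,"tz":-1.0,"rx":0,"ry":0,"rz":0}
    - {"tx":0,"ty":0,"tz":-2.5,"rx":0,"ry":0,"rz":0}
    - {"tx":0,"ty":0,"tz":-4.5,"rx":0,"ry":0,"rz":0}

```text
clock: 23.12
eef_pos: [574.4, 75.5, 148.5]
ee_rot: [-3.14, -0.005, 2.879]
ft_force: [1.0, 0.0, -3.2]
opening: 0.575
grip_force: 57.2
```

send_rows:
  steps:
    - {"tx":0,"ty":0,"tz":-2,"rx":0,"ry":0,"rz":0}
    - {"tx":0,"ty":0,"tz":-3.8,"rx":0,"ry":0,"rz":0}
    - {"tx":0,"ty":0,"tz":-5.2,"rx":0,"ry":0,"rz":0}
    - {"tx":0,"ty":0,"tz":-6,"rx":0,"ry":0,"rz":0}
    - {"tx":0,"ty":0,"tz":-6,"rx":0,"ry":0,"rz":0}

```text
clock: 23.53
eef_pos: [577.9, 75.5, 212.3]
ee_rot: [3.14, 0.003, 2.879]
ft_force: [0.7, 0.1, -2.8]
opening: 0.571
grip_force: 57.2
```

```bash
python3 go.py 577.4,-223.2,211,2.649
```

```text
t 23.53 pos [577.9  75.5 212.3] rpy [3.1404 0.0034 2.8789] ft [ 0.7  0.1 -2.8] op 0.571 q6 0.28
577.4,-223.2,211,2.649 [ -7.71 -28.86   0.12] [0.0016 0.0033 0.2299]
```

send_rows:
  steps:
    - {"tx":-0.3,"ty":-1.0,"tz":0,"rx":0,"ry":0,"rz":0}
    - {"tx":-0.8,"ty":-3.0,"tz":0,"rx":0,"ry":0,"rz":0.02}
    - {"tx":-1.55,"ty":-5.8,"tz":0,"rx":0,"ry":0,"rz":0.05}
    - {"tx":-2.35,"ty":-8.8,"tz":0,"rx":0,"ry":0,"rz":0.08}
    - {"tx":-3.1,"ty":-11.8,"tz":0,"rx":0,"ry":0,"rz":0.11}

```text
clock: 23.95
eef_pos: [574.6, -48.0, 208.2]
ee_rot: [-3.141, -0.003, 2.768]
ft_force: [0.7, 0.2, -2.3]
opening: 0.565
grip_force: 57.4
```

```bash
python3 go.py 577.4,-223.2,211,2.649
```

```text
t 23.95 pos [574.6 -48.  208.2] rpy [-3.1406e+00 -3.1000e-03  2.7681e+00] ft [ 0.7  0.2 -2.3] op 0.565 q6 0.18
577.4,-223.2,211,2.649 [ -6.65 -16.21  -0.29] [-0.0012 -0.0031  0.1191]
```

send_rows:
  steps:
    - {"tx":-1.2,"ty":-3.0,"tz":0,"rx":0,"ry":0,"rz":0.03}
    - {"tx":-2.4,"ty":-6.0,"tz":0,"rx":0,"ry":0,"rz":0.06}
    - {"tx":-3.6,"ty":-9.0,"tz":0,"rx":0,"ry":0,"rz":0.09}
    - {"tx":-4.7,"ty":-11.6,"tz":0,"rx":0,"ry":0,"rz":0.11}
    - {"tx":-5.6,"ty":-13.8,"tz":0,"rx":0,"ry":0,"rz":0.119}

```text
clock: 24.37
eef_pos: [576.3, -198.1, 208.1]
ee_rot: [-3.141, -0.003, 2.647]
ft_force: [0.7, 0.3, -2.2]
opening: 0.573
grip_force: 57.4
```

send_rows:
  steps:
    - {"tx":-0.6,"ty":-1.5,"tz":0,"rx":0,"ry":0,"rz":0}
    - {"tx":-0.9,"ty":-2.3,"tz":0,"rx":0,"ry":0,"rz":0}
    - {"tx":-0.9,"ty":-2.3,"tz":0,"rx":0,"ry":0,"rz":0}
    - {"tx":-0.9,"ty":-2.3,"tz":0,"rx":0,"ry":0,"rz":0}
    - {"tx":-0.9,"ty":-2.3,"tz":0,"rx":0,"ry":0,"rz":0}

```text
clock: 24.78
eef_pos: [574.5, -219.0, 209.4]
ee_rot: [3.141, -0.002, 2.651]
ft_force: [0.6, -0.0, -2.0]
opening: 0.57
grip_force: 57.4
```

```bash
python3 go.py 577.4,-223.2,147,2.649;  python3 w.py w8 577.4,-223.2,64,33,46 577.4,-223.2,50,108,123.5; python3 go.py 577.4,-223.2,147,2.649
```

```text
t 24.78 pos [ 574.5 -219.   209.4] rpy [ 3.1410e+00 -1.8000e-03  2.6506e+00] ft [ 0.6 -0.  -2. ] op 0.57 q6 0.02
577.4,-223.2,147,2.649 [-0.47 -0.24  6.24] [ 0.0006 -0.0018  0.0016]
577.4,-223.2,64,33,46 2189 rect [ 577.5 -222.6] [82.2 82. ] 59.0 circ [ 577.4 -222.5] 57.1 z [38.5 40.  41.2]
577.4,-223.2,50,108,123.5 3730 rect [ 573.8 -217.7] [61.7 60.1] 59.6 circ [ 573.9 -218.2] 42.3 z [115.1 118.2 121.7]
t 24.83 pos [ 574.7 -218.8  209.7] rpy [ 3.1412e+00 -1.2000e-03  2.6511e+00] ft [ 0.   0.1 -1.8] op 0.566 q6 0.02
577.4,-223.2,147,2.649 [-0.45 -0.26  6.27] [ 0.0004 -0.0012  0.0021]
```

View pics/w8.png

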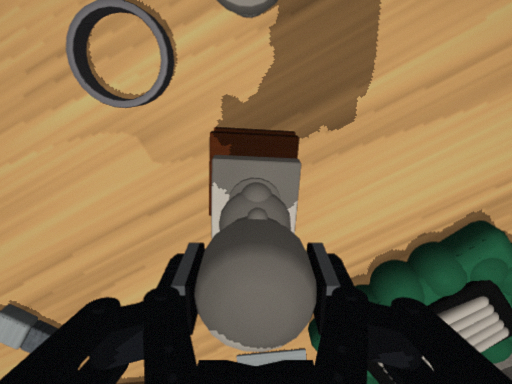

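send_rows:
  steps:
    - {"tx":-0.2,"ty":-0.1,"tz":0.5,"rx":0,"ry":0,"rz":0}
    - {"tx":-0.4,"ty":-0.2,"tz":1.5,"rx":0,"ry":0,"rz":0.002}
    - {"tx":-0.48,"ty":-0.24,"tz":2.7,"rx":0,"ry":0,"rz":0.002}
    - {"tx":-0.48,"ty":-0.24,"tz":3.8,"rx":0,"ry":0,"rz":0.002}
    - {"tx":-0.48,"ty":-0.24,"tz":4.4,"rx":0,"ry":0,"rz":0.002}

```text
clock: 25.25
eef_pos: [576.7, -223.5, 163.1]
ee_rot: [-3.142, -0.004, 2.648]
ft_force: [-0.4, 0.5, -2.6]
opening: 0.566
grip_force: 57.4
```

send_rows:
  steps:
    - {"tx":0,"ty":0,"tz":0.4,"rx":0,"ry":0,"rz":0}
    - {"tx":0,"ty":0,"tz":0.8,"rx":0,"ry":0,"rz":0}
    - {"tx":0,"ty":0,"tz":1.0,"rx":0,"ry":0,"rz":0}
    - {"tx":0,"ty":0,"tz":1.0,"rx":0,"ry":0,"rz":0}
    - {"tx":0,"ty":0,"tz":1.0,"rx":0,"ry":0,"rz":0}

```text
clock: 25.67
eef_pos: [578.3, -224.6, 156.4]
ee_rot: [3.142, 0.001, 2.648]
ft_force: [-0.6, -0.5, -1.5]
opening: 0.57
grip_force: 57.4
```

send_rows:
  steps:
    - {"tx":0,"ty":0,"tz":0,"rx":0,"ry":0,"rz":0}
    - {"tx":0,"ty":0,"tz":0,"rx":0,"ry":0,"rz":0}
    - {"tx":0,"ty":0,"tz":0,"rx":0,"ry":0,"rz":0}
    - {"tx":0,"ty":0,"tz":0,"rx":0,"ry":0,"rz":0}

```text
clock: 26.0
eef_pos: [578.3, -224.6, 156.5]
ee_rot: [3.142, 0.001, 2.648]
ft_force: [-0.1, -0.1, -3.3]
opening: 0.571
grip_force: 57.4
```

```bash
python3 go.py 577.7,-223.1,145.5,2.649;  python3 w.py w9 577.4,-223.2,64,33,43 577.4,-223.2,50,52,66
```

```text
t 26.0 pos [ 578.3 -224.6  156.5] rpy [3.1416e+00 7.0000e-04 2.6478e+00] ft [-0.1 -0.1 -3.3] op 0.571 q6 0.02
577.7,-223.1,145.5,2.649 [0.12 0.1  1.1 ] [ 0.      0.0007 -0.0012]
577.4,-223.2,64,33,43 3557 rect [ 577.6 -222.5] [82.1 82. ] 58.8 circ [ 577.2 -222.5] 56.9 z [38.6 40.  41.1]
577.4,-223.2,50,52,66 3139 rect [ 578.  -223.7] [61.7 60.6] 59.2 circ [ 578.1 -224.1] 42.5 z [58.9 65.  65.8]
```

send_rows:
  steps:
    - {"tx":0.12,"ty":0.1,"tz":0.3,"rx":0,"ry":0,"rz":0.005}
    - {"tx":0.12,"ty":0.1,"tz":0.6,"rx":0,"ry":0,"rz":0.005}
    - {"tx":0.12,"ty":0.1,"tz":0.8,"rx":0,"ry":0,"rz":0.005}
    - {"tx":0.12,"ty":0.1,"tz":0.8,"rx":0,"ry":0,"rz":0.005}
    - {"tx":0.12,"ty":0.1,"tz":0.8,"rx":0,"ry":0,"rz":0.005}

```text
clock: 26.47
eef_pos: [577.2, -222.8, 147.6]
ee_rot: [-3.142, -0.001, 2.643]
ft_force: [-0.1, 0.9, -2.2]
opening: 0.57
grip_force: 57.4
```

send_rows:
  steps:
    - {"tx":0,"ty":0,"tz":0.05,"rx":0,"ry":0,"rz":0}
    - {"tx":0,"ty":0,"tz":0.1,"rx":0,"ry":0,"rz":0}
    - {"tx":0,"ty":0,"tz":0.1,"rx":0,"ry":0,"rz":0}
    - {"tx":0,"ty":0,"tz":0.1,"rx":0,"ry":0,"rz":0}

```text
clock: 26.8
eef_pos: [577.5, -223.0, 147.2]
ee_rot: [-3.142, 0.0, 2.643]
ft_force: [-0.3, -0.3, -2.4]
opening: 0.569
grip_force: 57.4
```

send_rows:
  steps:
    - {"tx":0,"ty":0,"tz":0.04,"rx":0,"ry":0,"rz":0}
    - {"tx":0,"ty":0,"tz":0.08,"rx":0,"ry":0,"rz":0}
    - {"tx":0,"ty":0,"tz":0.12,"rx":0,"ry":0,"rz":0}
    - {"tx":0,"ty":0,"tz":0.12,"rx":0,"ry":0,"rz":0}

```text
clock: 27.13
eef_pos: [577.4, -223.0, 145.8]
ee_rot: [-3.142, -0.0, 2.643]
ft_force: [0.0, -0.1, -1.8]
opening: 0.572
grip_force: 57.4
```

send_rows:
  steps:
    - {"tx":0,"ty":0,"tz":0.03,"rx":0,"ry":0,"rz":0}
    - {"tx":0,"ty":0,"tz":0.06,"rx":0,"ry":0,"rz":0}
    - {"tx":0,"ty":0,"tz":0.06,"rx":0,"ry":0,"rz":0}

```text
clock: 27.38
eef_pos: [577.6, -223.0, 145.5]
ee_rot: [3.142, 0.0, 2.643]
ft_force: [0.3, -0.1, -0.7]
opening: 0.569
grip_force: 57.4
```

send_rows:
  steps:
    - {"tx":0,"ty":0,"tz":0.03,"rx":0,"ry":0,"rz":0}
    - {"tx":0,"ty":0,"tz":0.05,"rx":0,"ry":0,"rz":0}
    - {"tx":0,"ty":0,"tz":0.05,"rx":0,"ry":0,"rz":0}

```text
clock: 27.63
eef_pos: [577.7, -223.1, 145.5]
ee_rot: [-3.142, 0.001, 2.643]
ft_force: [-1.1, 0.7, 1.9]
opening: 0.572
grip_force: 57.6
```

send_rows:
  steps:
    - {"tx":0,"ty":0,"tz":0.0,"rx":0,"ry":0,"rz":0}

```text
clock: 27.72
eef_pos: [577.7, -223.1, 145.5]
ee_rot: [-3.142, 0.001, 2.643]
ft_force: [-1.4, 1.3, 3.0]
opening: 0.573
grip_force: 57.7
```

Seated. Release and lift.

send_rows:
  steps:
    - {"tx":0,"ty":0,"tz":0,"rx":0,"ry":0,"rz":0}
    - {"tx":0,"ty":0,"tz":0,"rx":0,"ry":0,"rz":0}
    - {"tx":0,"ty":0,"tz":0,"rx":0,"ry":0,"rz":0}
    - {"tx":0,"ty":0,"tz":0,"rx":0,"ry":0,"rz":0}
    - {"tx":0,"ty":0,"tz":-0.3,"rx":0,"ry":0,"rz":0}
  fingers: 8.5

```text
clock: 28.13
eef_pos: [577.1, -222.8, 147.1]
ee_rot: [-3.142, -0.001, 2.643]
ft_force: [-0.4, -0.2, 0.3]
opening: 0.993
grip_force: 0.0
```

send_rows:
  steps:
    - {"tx":0,"ty":0,"tz":-1,"rx":0,"ry":0,"rz":0}
    - {"tx":0,"ty":0,"tz":-2.5,"rx":0,"ry":0,"rz":0}
    - {"tx":0,"ty":0,"tz":-5,"rx":0,"ry":0,"rz":0}
    - {"tx":0,"ty":0,"tz":-7,"rx":0,"ry":0,"rz":0}
    - {"tx":0,"ty":0,"tz":-9,"rx":0,"ry":0,"rz":0}

```text
clock: 28.55
eef_pos: [577.8, -223.1, 239.9]
ee_rot: [3.142, 0.001, 2.643]
ft_force: [0.8, -0.2, -0.2]
opening: 0.988
grip_force: 0.0
```

send_rows:
  steps:
    - {"tx":0,"ty":0,"tz":-0.5,"rx":0,"ry":0,"rz":0}
    - {"tx":0,"ty":0,"tz":-0.5,"rx":0,"ry":0,"rz":0}
    - {"tx":0,"ty":0,"tz":-0.5,"rx":0,"ry":0,"rz":0}
    - {"tx":0,"ty":0,"tz":-0.5,"rx":0,"ry":0,"rz":0}

```text
clock: 28.88
eef_pos: [576.7, -222.6, 241.3]
ee_rot: [-3.142, -0.003, 2.643]
ft_force: [0.3, -0.0, -0.2]
opening: 0.996
grip_force: 0.0
```

```bash
python3 w.py w10 577.4,-223.2,64,33,43 577.4,-223.2,48,49,60 577.4,-223,40,142,180; python3 go.py 449.7,-10.7,240,2.643
```

```text
577.4,-223.2,64,33,43 1965 rect [ 577.6 -222.6] [82.2 82. ] 58.8 circ [ 577.6 -222.6] 57.4 z [38.5 40.  41.2]
577.4,-223.2,48,49,60 1645 rect [ 572.  -218.8] [62.1 48. ] 59.7 circ [ 572.6 -219.6] 38.3 z [52.5 54.  55.4]
577.4,-223,40,142,180 4275 rect [ 577.  -222.5] [49.3 46.9] 62.5 circ [ 578.1 -222.8] 25.1 z [152.3 170.3 174. ]
t 28.93 pos [ 576.5 -222.5  241. ] rpy [-3.1415e+00 -3.1000e-03  2.6428e+00] ft [ 0.4 -0.2 -0.1] op 0.999 q6 0.03
449.7,-10.7,240,2.643 [21.27 12.53  0.17] [-0.0001 -0.0031 -0.0002]
```

send_rows:
  steps:
    - {"tx":1.0,"ty":0.6,"tz":0,"rx":0,"ry":0,"rz":0}
    - {"tx":3.2,"ty":1.9,"tz":0,"rx":0,"ry":0,"rz":0}
    - {"tx":6.0,"ty":3.5,"tz":0,"rx":0,"ry":0,"rz":0}
    - {"tx":9.0,"ty":5.3,"tz":0,"rx":0,"ry":0,"rz":0}
    - {"tx":12.0,"ty":7.1,"tz":0,"rx":0,"ry":0,"rz":0}

```text
clock: 29.35
eef_pos: [504.0, -101.6, 241.5]
ee_rot: [-3.142, -0.003, 2.642]
ft_force: [-0.9, 0.9, -0.1]
opening: 0.997
grip_force: 0.0
```

send_rows:
  steps:
    - {"tx":3.0,"ty":1.8,"tz":0,"rx":0,"ry":0,"rz":0}
    - {"tx":5.6,"ty":3.3,"tz":0,"rx":0,"ry":0,"rz":0}
    - {"tx":7.6,"ty":4.5,"tz":0,"rx":0,"ry":0,"rz":0}
    - {"tx":8.8,"ty":5.2,"tz":0,"rx":0,"ry":0,"rz":0}
    - {"tx":9.2,"ty":5.4,"tz":0,"rx":0,"ry":0,"rz":0}

```text
clock: 29.77
eef_pos: [449.0, -9.9, 242.0]
ee_rot: [-3.141, -0.002, 2.645]
ft_force: [-0.3, 0.4, 0.2]
opening: 0.995
grip_force: 0.0
```

send_rows:
  steps:
    - {"tx":0,"ty":0,"tz":1,"rx":0,"ry":0,"rz":0}
    - {"tx":0,"ty":0,"tz":3,"rx":0,"ry":0,"rz":0}
    - {"tx":0,"ty":0,"tz":5,"rx":0,"ry":0,"rz":0}
    - {"tx":0,"ty":0,"tz":6,"rx":0,"ry":0,"rz":0}
    - {"tx":0,"ty":0,"tz":6,"rx":0,"ry":0,"rz":0}

```text
clock: 30.18
eef_pos: [449.3, -12.3, 179.6]
ee_rot: [-3.139, -0.006, 2.642]
ft_force: [-0.7, 0.0, -0.5]
opening: 0.996
grip_force: 0.0
```

```bash
python3 w.py w11 449.7,-10.7,40,100,140 449.7,-10.7,50,6,18; python3 go.py 449.7,-10.7,105.5,2.643
```

```text
449.7,-10.7,40,100,140 5251 rect [447.3  -9. ] [49.3 46.8] 62.1 circ [448.6  -9.4] 25.1 z [111.2 130.2 134. ]
449.7,-10.7,50,6,18 1561 rect [440.   -4.5] [65.4 45.3] 60.8 circ [448.7  -9.4] 32.9 z [12.4 14.  15.8]
t 30.23 pos [450.3 -12.4 181.2] rpy [-3.1402 -0.0033  2.6417] ft [ 0.5 -0.3 -0.8] op 0.991 q6 0.33
449.7,-10.7,105.5,2.643 [0.11 0.13 7.57] [-0.0014 -0.0033 -0.0013]
```

send_rows:
  steps:
    - {"tx":0.1,"ty":0.1,"tz":0.5,"rx":0,"ry":0,"rz":0}
    - {"tx":0.2,"ty":0.2,"tz":1.5,"rx":0,"ry":0,"rz":0}
    - {"tx":0.2,"ty":0.2,"tz":2.7,"rx":0,"ry":0,"rz":0}
    - {"tx":0.2,"ty":0.2,"tz":3.5,"rx":0,"ry":0,"rz":0}
    - {"tx":0.2,"ty":0.2,"tz":3.7,"rx":0,"ry":0,"rz":0}

```text
clock: 30.65
eef_pos: [449.4, -8.9, 144.5]
ee_rot: [-3.141, -0.002, 2.643]
ft_force: [-0.5, 0.3, -0.4]
opening: 0.995
grip_force: 0.0
```

send_rows:
  steps:
    - {"tx":0,"ty":0,"tz":0.8,"rx":0,"ry":0,"rz":0}
    - {"tx":0,"ty":0,"tz":2.0,"rx":0,"ry":0,"rz":0}
    - {"tx":0,"ty":0,"tz":3.1,"rx":0,"ry":0,"rz":0}
    - {"tx":0,"ty":0,"tz":3.7,"rx":0,"ry":0,"rz":0}
    - {"tx":0,"ty":0,"tz":3.7,"rx":0,"ry":0,"rz":0}

```text
clock: 31.07
eef_pos: [449.3, -8.9, 107.6]
ee_rot: [-3.141, -0.002, 2.643]
ft_force: [0.4, -0.4, 0.1]
opening: 0.996
grip_force: 0.0
```

send_rows:
  steps:
    - {"tx":0,"ty":0,"tz":0,"rx":0,"ry":0,"rz":0}
    - {"tx":0,"ty":0,"tz":0,"rx":0,"ry":0,"rz":0}
    - {"tx":0,"ty":0,"tz":0,"rx":0,"ry":0,"rz":0}
    - {"tx":0,"ty":0,"tz":0,"rx":0,"ry":0,"rz":0}

```text
clock: 31.4
eef_pos: [450.9, -9.2, 109.5]
ee_rot: [3.141, 0.001, 2.643]
ft_force: [0.2, 0.2, -0.1]
opening: 1.0
grip_force: 0.0
```

```bash
python3 go.py 448.9,-9.6,105.5,2.643
```

```text
t 31.4 pos [450.9  -9.2 109.5] rpy [3.1411e+00 1.3000e-03 2.6428e+00] ft [ 0.2  0.2 -0.1] op 1.0 q6 0.33
448.9,-9.6,105.5,2.643 [ 0.16 -0.13  0.4 ] [ 0.0005  0.0013 -0.0002]
```

send_rows:
  steps:
    - {"tx":0.12,"ty":-0.1,"tz":0.3,"rx":0,"ry":0,"rz":0}
    - {"tx":0.12,"ty":-0.1,"tz":0.35,"rx":0,"ry":0,"rz":0}
    - {"tx":0.12,"ty":-0.1,"tz":0.35,"rx":0,"ry":0,"rz":0}
    - {"tx":0.12,"ty":-0.1,"tz":0.35,"rx":0,"ry":0,"rz":0}

```text
clock: 31.73
eef_pos: [448.6, -9.4, 105.2]
ee_rot: [-3.141, -0.0, 2.643]
ft_force: [-0.3, 0.8, 0.4]
opening: 0.994
grip_force: 0.0
```

send_rows:
  steps:
    - {"tx":0,"ty":0,"tz":0,"rx":0,"ry":0,"rz":0}
    - {"tx":0,"ty":0,"tz":0,"rx":0,"ry":0,"rz":0}
    - {"tx":0,"ty":0,"tz":0,"rx":0,"ry":0,"rz":0}
    - {"tx":0,"ty":0,"tz":0,"rx":0,"ry":0,"rz":0}
    - {"tx":0,"ty":0,"tz":0,"rx":0,"ry":0,"rz":0}
  fingers: 4.0
  force: 55

```text
clock: 32.15
eef_pos: [448.9, -9.7, 105.7]
ee_rot: [-3.141, 0.0, 2.643]
ft_force: [-1.9, -1.7, 4.2]
opening: 0.567
grip_force: 56.8
```

send_rows:
  steps:
    - {"tx":0,"ty":0,"tz":0,"rx":0,"ry":0,"rz":0}
    - {"tx":0,"ty":0,"tz":-0.3,"rx":0,"ry":0,"rz":0}
    - {"tx":0,"ty":0,"tz":-1.0,"rx":0,"ry":0,"rz":0}
    - {"tx":0,"ty":0,"tz":-2.5,"rx":0,"ry":0,"rz":0}
    - {"tx":0,"ty":0,"tz":-4.5,"rx":0,"ry":0,"rz":0}

```text
clock: 32.57
eef_pos: [446.5, -8.8, 149.0]
ee_rot: [-3.14, -0.005, 2.643]
ft_force: [0.3, -0.4, -4.0]
opening: 0.573
grip_force: 57.4
```

send_rows:
  steps:
    - {"tx":0,"ty":0,"tz":-2,"rx":0,"ry":0,"rz":0}
    - {"tx":0,"ty":0,"tz":-3.4,"rx":0,"ry":0,"rz":0}
    - {"tx":0,"ty":0,"tz":-4.2,"rx":0,"ry":0,"rz":0}
    - {"tx":0,"ty":0,"tz":-4.5,"rx":0,"ry":0,"rz":0}
    - {"tx":0,"ty":0,"tz":-4.5,"rx":0,"ry":0,"rz":0}

```text
clock: 32.98
eef_pos: [448.9, -9.3, 195.6]
ee_rot: [3.141, 0.001, 2.643]
ft_force: [-0.5, 0.2, -3.3]
opening: 0.572
grip_force: 57.4
```

```bash
python3 go.py 432.3,140,195,2.643
```

```text
t 32.98 pos [448.9  -9.3 195.6] rpy [3.1413e+00 5.0000e-04 2.6429e+00] ft [-0.5  0.2 -3.3] op 0.572 q6 0.33
432.3,140,195,2.643 [ 8.6  12.32  0.06] [ 0.0003  0.0005 -0.0001]
```

send_rows:
  steps:
    - {"tx":0.6,"ty":0.9,"tz":0,"rx":0,"ry":0,"rz":0}
    - {"tx":1.8,"ty":2.6,"tz":0,"rx":0,"ry":0,"rz":0}
    - {"tx":3.2,"ty":4.6,"tz":0,"rx":0,"ry":0,"rz":0}
    - {"tx":4.7,"ty":6.7,"tz":0,"rx":0,"ry":0,"rz":0}
    - {"tx":6.1,"ty":8.7,"tz":0,"rx":0,"ry":0,"rz":0}

```text
clock: 33.4
eef_pos: [435.1, 97.7, 193.8]
ee_rot: [-3.14, -0.003, 2.642]
ft_force: [-0.0, -0.5, -3.5]
opening: 0.567
grip_force: 57.7
```

send_rows:
  steps:
    - {"tx":1.2,"ty":1.7,"tz":0,"rx":0,"ry":0,"rz":0}
    - {"tx":2.1,"ty":3.0,"tz":0,"rx":0,"ry":0,"rz":0}
    - {"tx":2.5,"ty":3.6,"tz":0,"rx":0,"ry":0,"rz":0}
    - {"tx":2.5,"ty":3.6,"tz":0,"rx":0,"ry":0,"rz":0}
    - {"tx":2.5,"ty":3.6,"tz":0,"rx":0,"ry":0,"rz":0}

```text
clock: 33.82
eef_pos: [431.4, 139.7, 194.5]
ee_rot: [-3.14, -0.001, 2.644]
ft_force: [0.2, -1.2, -4.6]
opening: 0.569
grip_force: 57.8
```

send_rows:
  steps:
    - {"tx":0,"ty":0,"tz":0.5,"rx":0,"ry":0,"rz":0}
    - {"tx":0,"ty":0,"tz":1.5,"rx":0,"ry":0,"rz":0}
    - {"tx":0,"ty":0,"tz":2.5,"rx":0,"ry":0,"rz":0}
    - {"tx":0,"ty":0,"tz":2.9,"rx":0,"ry":0,"rz":0}
    - {"tx":0,"ty":0,"tz":2.9,"rx":0,"ry":0,"rz":0}

```text
clock: 34.23
eef_pos: [430.4, 139.0, 164.2]
ee_rot: [-3.139, -0.003, 2.642]
ft_force: [-0.3, 0.0, -3.3]
opening: 0.569
grip_force: 57.8
```

send_rows:
  steps:
    - {"tx":0,"ty":0,"tz":0,"rx":0,"ry":0,"rz":0}
    - {"tx":0,"ty":0,"tz":0,"rx":0,"ry":0,"rz":0}
    - {"tx":0,"ty":0,"tz":0,"rx":0,"ry":0,"rz":0}
    - {"tx":0,"ty":0,"tz":0,"rx":0,"ry":0,"rz":0}

```text
clock: 34.57
eef_pos: [432.6, 139.8, 166.8]
ee_rot: [3.141, 0.001, 2.643]
ft_force: [-0.2, -0.2, -2.5]
opening: 0.569
grip_force: 57.8
```

```bash
python3 go.py 432.3,140.5,145.7,2.643;  python3 w.py w12 432.3,140.5,56,33,43 432.3,140.5,50,62,82
```

```text
t 34.57 pos [432.6 139.8 166.8] rpy [3.1409e+00 9.0000e-04 2.6428e+00] ft [-0.2 -0.2 -2.5] op 0.569 q6 0.67
432.3,140.5,145.7,2.643 [0.06 0.05 2.11] [ 0.0007  0.0009 -0.0002]
432.3,140.5,56,33,43 2594 rect [422.3 147. ] [85.4 62.3] 59.2 circ [431.8 141.2] 42.9 z [38.6 40.  41.1]
432.3,140.5,50,62,82 3163 rect [422.9 144.8] [65.1 44.1] 63.2 circ [432.5 140. ] 33.0 z [70.6 75.4 80.2]
```

send_rows:
  steps:
    - {"tx":0.05,"ty":0.04,"tz":0.5,"rx":0,"ry":0,"rz":0}
    - {"tx":0.1,"ty":0.07,"tz":1.1,"rx":0,"ry":0,"rz":0}
    - {"tx":0.1,"ty":0.07,"tz":1.6,"rx":0,"ry":0,"rz":0}
    - {"tx":0.1,"ty":0.07,"tz":1.7,"rx":0,"ry":0,"rz":0}
    - {"tx":0.1,"ty":0.07,"tz":1.7,"rx":0,"ry":0,"rz":0}

```text
clock: 35.03
eef_pos: [430.7, 140.7, 148.4]
ee_rot: [-3.14, -0.002, 2.643]
ft_force: [0.1, 0.4, -3.5]
opening: 0.568
grip_force: 57.8
```

send_rows:
  steps:
    - {"tx":0,"ty":0,"tz":0,"rx":0,"ry":0,"rz":0}
    - {"tx":0,"ty":0,"tz":0,"rx":0,"ry":0,"rz":0}
    - {"tx":0,"ty":0,"tz":0,"rx":0,"ry":0,"rz":0}

```text
clock: 35.28
eef_pos: [431.9, 140.9, 149.6]
ee_rot: [3.141, 0.0, 2.643]
ft_force: [0.2, -0.3, -2.9]
opening: 0.573
grip_force: 57.8
```

send_rows:
  steps:
    - {"tx":0,"ty":0,"tz":0.1,"rx":0,"ry":0,"rz":0}
    - {"tx":0,"ty":0,"tz":0.2,"rx":0,"ry":0,"rz":0}
    - {"tx":0,"ty":0,"tz":0.28,"rx":0,"ry":0,"rz":0}
    - {"tx":0,"ty":0,"tz":0.3,"rx":0,"ry":0,"rz":0}
    - {"tx":0,"ty":0,"tz":0.3,"rx":0,"ry":0,"rz":0}

```text
clock: 35.7
eef_pos: [431.5, 140.8, 146.2]
ee_rot: [-3.141, -0.0, 2.643]
ft_force: [-0.1, -0.1, -3.7]
opening: 0.569
grip_force: 57.8
```

send_rows:
  steps:
    - {"tx":0,"ty":0,"tz":0.03,"rx":0,"ry":0,"rz":0}
    - {"tx":0,"ty":0,"tz":0.06,"rx":0,"ry":0,"rz":0}
    - {"tx":0,"ty":0,"tz":0.06,"rx":0,"ry":0,"rz":0}

```text
clock: 35.95
eef_pos: [431.6, 140.8, 145.8]
ee_rot: [3.142, 0.0, 2.643]
ft_force: [-0.5, -0.2, -3.6]
opening: 0.573
grip_force: 57.9
```

send_rows:
  steps:
    - {"tx":0,"ty":0,"tz":0.03,"rx":0,"ry":0,"rz":0}
    - {"tx":0,"ty":0,"tz":0.05,"rx":0,"ry":0,"rz":0}
    - {"tx":0,"ty":0,"tz":0.05,"rx":0,"ry":0,"rz":0}

```text
clock: 36.2
eef_pos: [431.8, 140.8, 145.7]
ee_rot: [3.142, 0.001, 2.643]
ft_force: [-1.0, -0.5, 1.2]
opening: 0.571
grip_force: 58.0
```

send_rows:
  steps:
    - {"tx":0,"ty":0,"tz":0.02,"rx":0,"ry":0,"rz":0}
    - {"tx":0,"ty":0,"tz":0.02,"rx":0,"ry":0,"rz":0}

```text
clock: 36.37
eef_pos: [431.9, 140.7, 145.7]
ee_rot: [3.142, 0.001, 2.643]
ft_force: [-2.1, -2.4, 4.3]
opening: 0.572
grip_force: 58.2
```

send_rows:
  steps:
    - {"tx":0,"ty":0,"tz":0,"rx":0,"ry":0,"rz":0}
    - {"tx":0,"ty":0,"tz":0,"rx":0,"ry":0,"rz":0}
    - {"tx":0,"ty":0,"tz":0,"rx":0,"ry":0,"rz":0}
    - {"tx":0,"ty":0,"tz":0,"rx":0,"ry":0,"rz":0}
    - {"tx":0,"ty":0,"tz":-0.3,"rx":0,"ry":0,"rz":0}
  fingers: 8.5

```text
clock: 36.78
eef_pos: [431.1, 140.8, 147.5]
ee_rot: [-3.141, -0.001, 2.643]
ft_force: [0.0, 0.1, 0.7]
opening: 0.996
grip_force: 0.0
```

send_rows:
  steps:
    - {"tx":0,"ty":0,"tz":-1,"rx":0,"ry":0,"rz":0}
    - {"tx":0,"ty":0,"tz":-2.5,"rx":0,"ry":0,"rz":0}
    - {"tx":0,"ty":0,"tz":-5,"rx":0,"ry":0,"rz":0}
    - {"tx":0,"ty":0,"tz":-7.5,"rx":0,"ry":0,"rz":0}
    - {"tx":0,"ty":0,"tz":-9.5,"rx":0,"ry":0,"rz":0}

```text
clock: 37.2
eef_pos: [432.1, 141.0, 245.7]
ee_rot: [3.14, 0.002, 2.643]
ft_force: [0.5, 0.0, -0.8]
opening: 0.993
grip_force: 0.0
```

send_rows:
  steps:
    - {"tx":0,"ty":0,"tz":-1,"rx":0,"ry":0,"rz":0}
    - {"tx":0,"ty":0,"tz":-1,"rx":0,"ry":0,"rz":0}
    - {"tx":0,"ty":0,"tz":-1,"rx":0,"ry":0,"rz":0}
    - {"tx":0,"ty":0,"tz":-1,"rx":0,"ry":0,"rz":0}

```text
clock: 37.53
eef_pos: [430.7, 140.7, 251.8]
ee_rot: [-3.14, -0.002, 2.643]
ft_force: [0.6, -0.1, -0.2]
opening: 0.995
grip_force: 0.0
```

```bash
python3 w.py w13 432,140.5,56,33,43 432,140.5,45,49,60 432,140.5,40,142,180; python3 - <<'E'
from rig import cams
from h import *
ims=[]
for n in("scene","top"):
    p,d=cams.capture(n); np.savez(n+"1.npz",p=p,d=d); ims.append(p[:,:,::-1])
    Z=cloud(p,d,cams.get_calibration(n))
    for k,x,y,h0 in(("psl",577.5,-223,40),("pss",451.3,271,30)):
        for a,b in((h0-6,h0+4),(h0+5,h0+(17 if h0==40 else 13))):
            t=(np.hypot(Z[...,0]-x,Z[...,1]-y)<60)&(Z[...,2]>a)&(Z[...,2]<b); X=Z[t][:,:2].astype(np.float32)
            print(n,k,a,len(X),*[np.round(q,1) for q in cv2.minAreaRect(X)])
cv2.imwrite("pics/end.png",cv2.resize(np.hstack([ims[0][100:300,50:450],ims[1][80:280,80:480]]).reshape(200,800,3),(800,400)))
E
```

```text
432,140.5,56,33,43 1413 rect [424.1 145.5] [84.8 67.2] 61.5 circ [432.1 141. ] 42.8 z [38.6 40.  41.2]
432,140.5,45,49,60 1317 rect [423.1 145.9] [65.2 45.2] 61.8 circ [432.1 141. ] 32.9 z [52.6 54.1 57.8]
432,140.5,40,142,180 3921 rect [431.3 141.2] [48.7 47.9] 60.1 circ [432.  140.9] 25.1 z [152.7 170.2 174. ]
scene psl 34 257 [ 577.1 -224.3] [84.7 84.1] 58.6
scene psl 45 243 [ 578.9 -222.6] [78.3 72.5] 53.4
scene pss 24 198 [451.1 268.5] [67.9 66.8] 13.9
scene pss 35 131 [452.9 263.7] [63.5 54.2] 18.4
top psl 34 366 [ 575.9 -223.8] [83.4 81.2] 57.0
top psl 45 282 [ 579.7 -225.8] [61.8 66.6] 58.7
top pss 24 0 [0. 0.] [0. 0.] 0.0
top pss 35 0 [0. 0.] [0. 0.] 0.0
```

View pics/end.png

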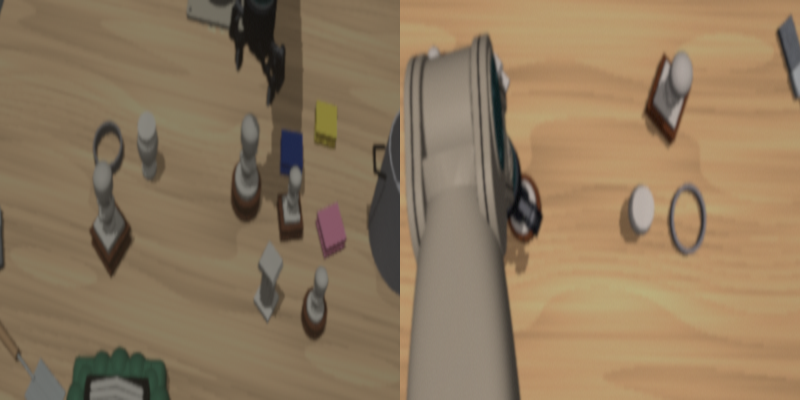

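The picture (scene half on the left) shows all four busts upright on their plinths: large square (110,215), large round (246,180), small square (291,205) and small round (315,305). The urn (148,145) and the column (267,285) are still standing, and the gripper is clear of everything.

```bash
python3 -c "
from rig import r
print(r.hand_in())"
```

```text
the job is handed in; nothing more can be done
None
```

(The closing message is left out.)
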